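# Turn the slab on the stone carver's turntable to the lamp and lock it again

### The arm

A 6-joint arm with a two-finger parallel gripper is mounted at the origin on the work surface. World frame = base frame: x ahead of the robot, y to its left, z up, the work surface at z = 0. Lengths are in m, angles in degrees, forces in N, time in s.
With the tool pointing down it reaches from about 0.35 to 0.875 m from the base axis. Payload 4.2 kg.
Tool frame: the origin (TCP) lies on the centre line of the jaws, within the pads' length; the fingertips stand 11 mm ahead of it and the grasp point (between the pads) lies 8 mm behind it; y points along the fingers, z is the direction in which the jaws open and shut, and the axes are right-handed (so a half turn about y gives the same grasp; the last joint's range is limited). The gripper opens to 87 mm and grips with 3 to 60 N. Pads are 19 mm wide; open, the fingers measure 117 mm over their backs; the gripper's body (75 mm by 190 mm) begins 51 mm behind the grasp point.
Start: joints at [-53.365, 22.042, 0.453, 0, -68.411, -14.817], TCP at [0.232, -0.58, 0.234] pointing down, gripper open.
Joint ranges: [-179.83, 179.83], [-69.29, 118.12], [-61.27, 80.66], [-181.25, 117.63], [-171.15, -9.14], [-177.46, 177.46]. Speed limits (degrees/s): [159.86, 159.86, 180, 180, 180, 180].

### API

Orientations are given as a 3x3 rotation matrix whose columns are the frame's x, y, z axes.
In Python, from station import r, optics gives the robot as it stands. The module is installed in compiled form; this text tells all that it offers.
- The arm moves only by the tool step_arm, never from a script. Its argument "moves" is a list that holds one entry, the list of rows, each a list of 7 numbers: the turn, a rotation vector about the tool's x, y, z in rad, then the shift along the tool's x, y, z in cm, then the opening in per cent of the stroke, from 0 (shut) to 100 (fully open). A call has exactly 5 rows; each row is the pose to reach, as a shift and turn from the pose commanded when the call began, along the tool's axes at that moment; what a row does not reach only later rows make up. A row lasts 1/12 s, in which the tool goes at most 41.7 mm and 7.16 degrees, less where a joint would pass 70% of its speed; a pose out of reach is approached as far as the arm can. A call with a gripper value outside its range is refused whole. The fingers move at their own pace and stop on an object; the grip force is fixed at half the most. Time passes only in rows, so rows that repeat a pose let the fingers close, or fill a call up. It gives the time, the measured TCP pose, the force and the opening at its end, in the units of the state.
- r.sense(): the state, without advancing time (a new reading comes with each control period).
- optics.capture(name): name is "scene" or "side" or "wrist"; returns a dict with "image" (400x640x3 uint8, red, green, blue), "fov_y" (degrees; the focal length in pixels is half the picture's height over the tangent of half this angle, whatever the lens; pixels are square), "cx", "cy" (the principal point, pixels), "cam_to_world" (4x4, takes a point from camera to world coordinates). Camera axes: x right, y down, z forward; pixel columns grow to the right and rows downward; lengths in m; the calibration is good to about 2 mm. A picture is of the moment at which its call begins. There is no depth.
- r.finish_job(): hands the job in, once; it reports no verdict.
The state is a dict: "time_s": time; "joints": joint angles; "joint_velocities": joint speeds; "effort": joint torques, N m; "tcp_pos": TCP position; "ee_rot": TCP orientation; "wrist_force": force on the tool from outside, world axes, zero at the start; "moment": the same for the moment, N m; "gripper_width": opening from 0.0 (shut) to 1.0 (fully open).
Only numpy, scipy, OpenCV 4.12 (cv2) and the standard library are available. Lean on these libraries where they do the work, as an engineer would, in place of code of your own. Each camera call takes 0.05 s, during which the arm holds its last target.

### The job

Bring the slab on the carving turntable round so that its broken edge, the next to be dressed, faces the lantern: first pull the lock knob right out, then swing the folding crank handle up until it latches and turn the handwheel by it. Leave the machine safe, with the crank handle folded flat again and the lock knob pushed fully home. Never turn the table by pushing on the stone or the table itself, and leave the tools on the bench where they lie.

Things in the scene. Friction and masses are not known exactly. Their poses are not given: they have to be found in the camera images.
- banker_axis (a point): Dark cast-iron indexing turntable machine, fixed to the bench (round base 300 mm across, 18 mm thick). The point is on its vertical turntable axis, 90 mm above the bench. Fixed frame, z up; its -x points to the robot, give or take 0.2 rad. The handwheel axis stands 185 mm to -x and 115 mm to +y of this axis; the lock knob is on the other front side, 164 mm to -x and 115 mm to -y.
- turntable_centre (a point): Steel turntable disc, 250 mm across, with the 205 x 160 x 40 mm sandstone slab in its stops (slab top 130 mm above the bench; its corners sweep a radius of 130 mm). The point is on the axis at the top of the disc, 90 mm up; the frame turns with the table and its +x points to the slab's ragged, broken edge (the other three are sawn straight), which faces away from the robot at the start.
- turntable (a joint): Turn of the table, rad, 0 at the start, positive anticlockwise from above, stops at about +-1.66. It locks at 0 and at a quarter turn either way (+-1.571). A toothed belt under the guard ties it to the handwheel, which turns the same way and twice as far: half a turn of the wheel is a quarter turn of the table.
- lamp_centre (a point): Site lantern: round black and white lamp 92 mm across, 126 mm tall plus a wire bail, upright, fixed, about 270 mm from the turntable axis, on the +y or on the -y side of the machine (about a quarter turn from where the broken edge faces at the start); a pot of brushes stands on the other side. The point is on its axis, 66 mm up.
- knob_grip (a point): Lock knob: round black pull knob, 40 mm long, 45 mm across (outer end) to 39 mm, axis level and radial to the turntable, 60 mm above the bench, on a 15 mm stem. The point is its middle, on the axis, and moves with it; its frame's +x points into the machine, so it is pulled along -x. Its end faces are 20 mm from the point; 13 mm of stem behind it when home. Can be pinched by its sides from above.
- lock_knob (a joint): How far the lock knob is out, m: 0 home (table locked), 0.035 right out (table free), where it stops. A spring detent holds it at either end and drives it on past half way: about 10 N to pull out or push in. Its pin goes home only when the table is within about 1.5 degrees of a locking position, and then centres the table.
- wheel_hub (a point): Level handwheel with three spokes on a vertical axis, 175 mm across, top of the rim 111 mm above the bench. The point is the top of its hub, on the axis, 108 mm above the bench. The frame turns with the wheel; its +x points to the pivot of the folding handle.
- wheel (a joint): Turn of the handwheel, rad, 0 at the start, positive anticlockwise from above, stops at about +-3.3; +-3.142 is a quarter turn of the table. Turns easily (2 to 5 N at the crank) with the lock knob out and the handle up. Folded, a heel on the handle sits in a groove and holds the wheel; the heel enters the groove, so the handle folds flat, only at 0 or +-3.142 (give or take 0.05).
- handle_pivot (a point): Level pivot of the folding handle, 66 mm from the wheel axis and 125 mm above the bench; it goes round with the wheel. Its frame turns with the handle: -x points along the handle from the pivot to its free end; y is the pivot axis.
- handle_grip (a point): Black sleeve of the folding handle, a 25 mm round grip, from 20 to 88 mm from the pivot, spinning freely about its length. The point is on its axis, 58 mm from the pivot. Folded, it lies level over the hub, axis 125 mm above the bench (hub top 17 mm, rim top 14 mm below that axis); up, it stands upright over the pivot, the point 183 mm above the bench.
- handle (a joint): Swing of the folding handle, rad: 0 folded flat over the wheel, 1.571 upright, which is its stop. An over-centre spring (about 0.2 N m, 4 N at the sleeve) latches it at either end: let go past half way it springs on by itself to that end.
- mallet: Bystander: wooden mallet lying on its side, 250 mm long, head 90 mm across; origin on the bench under the neck.
- chisel_wide: Bystander: steel chisel 190 mm long with a 36 mm blade, lying flat; origin on the bench under its middle, x along it.
- chisel_narrow: Bystander: steel chisel 170 mm long, 14 mm wide, lying flat; origin on the bench under its middle, x along it.
- brush: Bystander: bench brush with black bristles, 235 mm long, 50 mm tall, lying bristles down; handle to its -x.
There are look-alikes about, which are no part of the job. What is shaped like the part that bears lamp_centre but orange or yellow is not meant.

How it is judged:
By the outcome, as a careful person would: the job done as asked, in the order asked, and still so for the second after the job is handed in, with the robot touching nothing.
It also fails if it takes over 70 s, if anything falls off the work surface, if the arm or the gripper's body presses on something with over 40 N, if the wrist force passes 120 N, or if a joint passes its speed limit or range.

## Working session

There is one attempt and no reset: what is moved stays moved. The work goes in short steps, Python scripts to look and compute and a tool call to move; the robot and the scene stay as the last step left them, time stands still between calls to the robot, and variables do not carry over. Pictures are saved under pics/ and viewed, and the job is handed in when it is done.

Besides the shell and the picture viewer there is one more tool, called after "Emit:" as name(argument=value, ...), one argument or row to a line, values as JSON. step_arm: Moves the arm, as the interface text tells. Its arguments: {"type":"object","properties":{"moves":{"type":"array"}},"required":["moves"]}

```bash
mkdir -p pics; ls
cat > h.py <<'E'
from station import r, optics
import numpy as np, cv2
def snap(n,tag,crop=None,scale=1):
    c=optics.capture(n); im=c["image"][:,:,::-1].copy()
    np.savez(f"pics/{tag}.npz",img=im,fov=c["fov_y"],cx=c["cx"],cy=c["cy"],T=c["cam_to_world"])
    if crop: x0,y0,x1,y1=crop; im=im[y0:y1,x0:x1]
    if scale!=1: im=cv2.resize(im,None,fx=scale,fy=scale,interpolation=cv2.INTER_CUBIC)
    cv2.imwrite(f"pics/{tag}.png",im); return c
def load(tag):
    d=np.load(f"pics/{tag}.npz"); return d
def proj(d,P):
    T=np.array(d["T"]);f=200/np.tan(np.radians(float(d["fov"]))/2)
    p=np.linalg.inv(T)@np.append(P,1); return np.array([d["cx"]+f*p[0]/p[2],d["cy"]+f*p[1]/p[2]])
def ray(d,u,v):
    T=np.array(d["T"]);f=200/np.tan(np.radians(float(d["fov"]))/2)
    q=T[:3,:3]@np.array([(u-d["cx"])/f,(v-d["cy"])/f,1]); return T[:3,3],q
def atz(d,u,v,z):
    o,q=ray(d,u,v); return o+q*(z-o[2])/q[2]
E
python3 - <<'E'
from h import *
for n in ["scene","side","wrist"]:
    c=snap(n,n+"0"); print(n,c["fov_y"],c["cx"],c["cy"],np.round(c["cam_to_world"],3).tolist())
print(r.sense())
E
```

```text
pics
scene 57.38234841683764 318.3626029407965 191.80741179118334 [[-0.809, 0.506, -0.298, 0.798], [0.587, 0.688, -0.426, 0.4], [-0.01, -0.52, -0.854, 0.893], [0.0, 0.0, 0.0, 1.0]]
side 52.094262038043915 321.7740693877686 197.9702174802592 [[-0.68, -0.451, 0.578, -0.224], [-0.733, 0.433, -0.524, 0.672], [-0.014, -0.78, -0.625, 0.896], [0.0, 0.0, 0.0, 1.0]]
wrist 66.61139901342611 317.5665916649652 201.16518861511335 [[-0.372, 0.889, 0.269, 0.159], [0.928, 0.355, 0.11, -0.609], [0.002, 0.29, -0.957, 0.384], [0.0, 0.0, 0.0, 1.0]]
{'time_s': 0.15, 'joints': array([-5.33654146e+01,  2.20799037e+01,  3.99188848e-01, -2.03023662e-02,
       -6.84114118e+01, -1.48171819e+01]), 'joint_velocities': array([-0.02355374, -0.16834401,  0.2676908 ,  0.15784663, -0.1534764 ,
       -0.01298926]), 'effort': array([-3.74486899e-04, -3.91052413e+01,  1.87586117e+01,  4.22228694e+00,
        1.23614701e-02, -1.40157154e-04]), 'tcp_pos': array([ 0.23214457, -0.57982796,  0.23272905]), 'ee_rot': array([[ 9.28421494e-01, -6.95044580e-04, -3.71527988e-01],
       [ 3.71528627e-01,  1.48687052e-03,  9.28420308e-01],
       [-9.28794910e-05, -9.99998653e-01,  1.63867151e-03]]), 'wrist_force': array([-1.06134196,  0.12661868,  0.93908078]), 'moment': array([0.01093536, 0.09129411, 0.02526655]), 'gripper_width': 0.9986403667502857}
```

View pics/scene0.png

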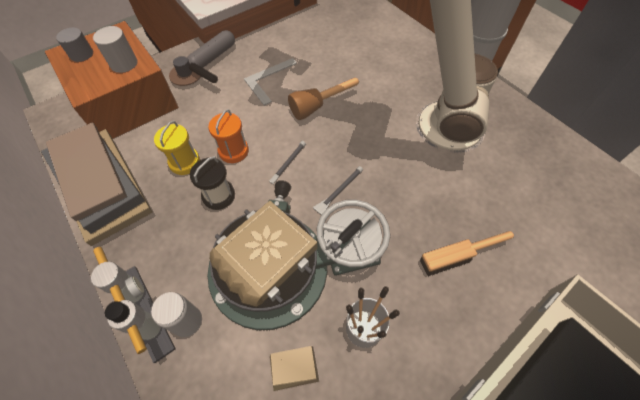

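View pics/side0.png

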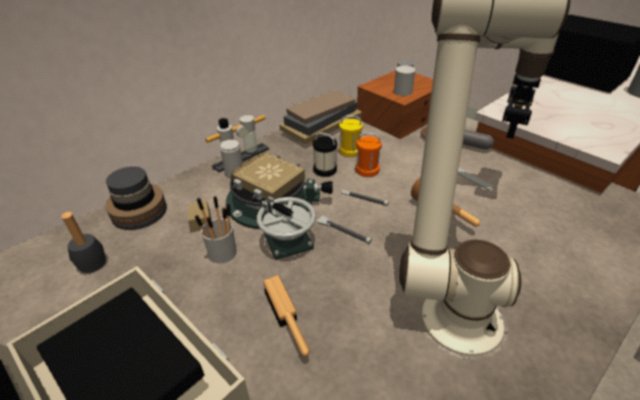

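View pics/wrist0.png

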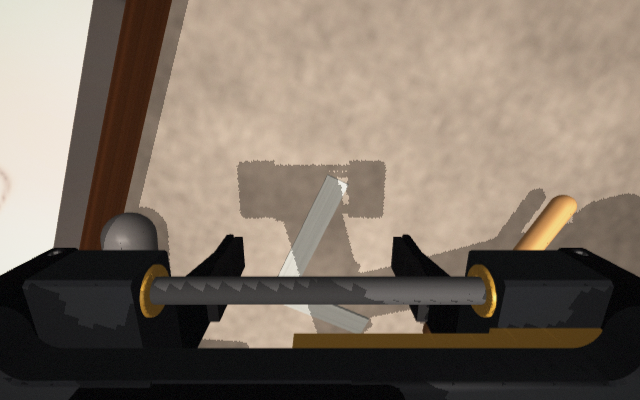

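Run:
```python
from h import *
a=load("scene0")["img"][140:340,160:400]; cv2.imwrite("pics/s0c.png",cv2.resize(a,None,fx=3,fy=3,interpolation=cv2.INTER_CUBIC))
a=load("side0")["img"][100:270,190:400]; cv2.imwrite("pics/d0c.png",cv2.resize(a,None,fx=3.5,fy=3.5,interpolation=cv2.INTER_CUBIC))
```

```text
(no output)
```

View pics/s0c.png

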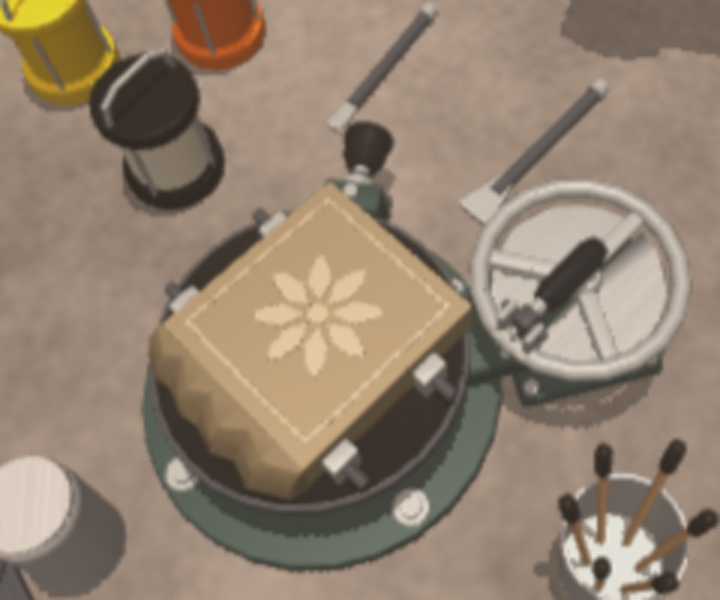

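View pics/d0c.png

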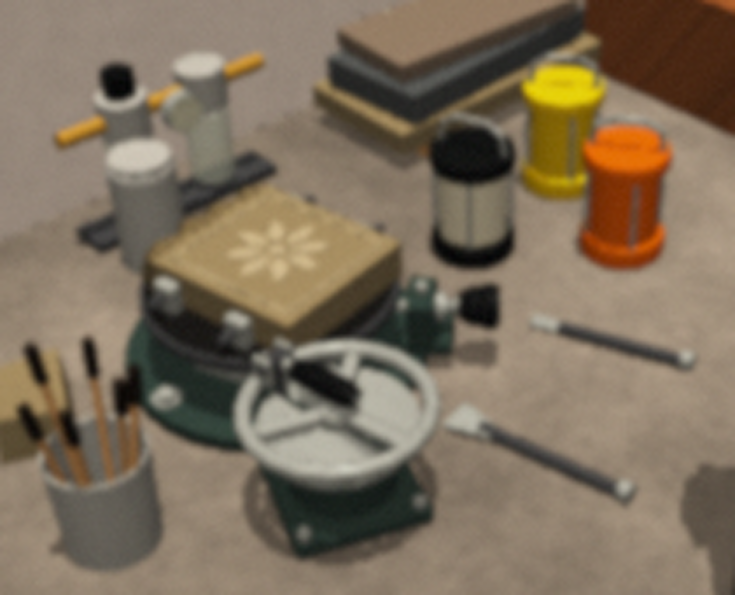

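```bash
cat > fit.py <<'E'
from h import *
from scipy.optimize import least_squares
S=load("scene0");D=load("side0")
s=lambda u,v:np.array([160+u/3,140+v/3]); d=lambda u,v:np.array([190+u/3.5,100+v/3.5])
def fr(p): 
    c,si=np.cos(p[2]),np.sin(p[2]); return lambda x,y,z:np.array([p[0]+c*x-si*y,p[1]+si*x+c*y,z])
th=np.linspace(0,2*np.pi,90)
def bbox(c,cx,cy,R,z,g):
    P=np.array([proj(c,g(cx+R*np.cos(t),cy+R*np.sin(t),z)) for t in th]);return np.r_[P.min(0),P.max(0)]
def res(p):
    g=fr(p);o=[]
    o+=list(proj(S,g(0,0,.13))-s(317,313)); o+=list(proj(D,g(0,0,.13))-d(278,249))
    o+=list(bbox(S,-.185,.115,.0875,.105,g)-np.r_[s(470,180),s(689,382)])
    o+=list(bbox(D,-.185,.115,.0875,.105,g)-np.r_[d(235,340),d(440,490)])
    return np.array(o)
if __name__=="__main__":
    f=least_squares(res,[.6,0,0]); p=f.x; print(p,np.round(f.fun,1)); g=fr(p)
    print("wheel",g(-.185,.115,.108),"knob",g(-.164,-.115,.06))
    k=1/np.hypot(.164,.115); 
    for n,c in(("S",S),("D",D)):
        im=c["img"].copy()
        def pt(P,col): 
            u=proj(c,P); cv2.circle(im,tuple(int(round(q*8)) for q in u),6,col,-1,shift=3)
        for t in th: pt(g(.15*np.cos(t),.15*np.sin(t),.018),(0,0,255)); pt(g(-.185+.0875*np.cos(t),.115+.0875*np.sin(t),.105),(0,255,0))
        for rr in (.180,.2203): pt(g(-.164*k*rr,-.115*k*rr,.06),(255,255,0))
        pt(g(-.185+.066,.115,.125),(255,0,0)); pt(g(-.185-.022,.115,.125),(255,0,255))
        for (x,y) in((1,1),(1,-1),(-1,1),(-1,-1)): pt(g(.1025*x,.08*y,.13),(0,255,255))
        im=im[140:340,160:400] if n=="S" else im[100:270,190:400]
        cv2.imwrite(f"pics/fit{n}.png",cv2.resize(im,None,fx=3,fy=3,interpolation=cv2.INTER_CUBIC))
    for c in (S,D):
        print([np.round(atz(c,*q,0),3) for q in ([s(173,195)] if c is S else [d(472,250)])])
E
python3 fit.py; cd pics; python3 -c "
import cv2,numpy as np
a=cv2.imread('fitS.png');b=cv2.imread('fitD.png');cv2.imwrite('fitS2.png',a);cv2.imwrite('fitD2.png',b)"
```

```text
[0.71387255 0.05623788 0.13404872] [-3.1 -0.2 -1.1 -1.4  1.8 -1.3  2.9 -1.3 -1.5  1.  -0.1 -2.2]
wheel [0.51516273 0.14548139 0.108     ] knob [ 0.56671329 -0.07964866  0.06      ]
[array([ 0.739, -0.178, -0.   ])]
[array([ 0.714, -0.197,  0.   ])]
```

View pics/fitS.png

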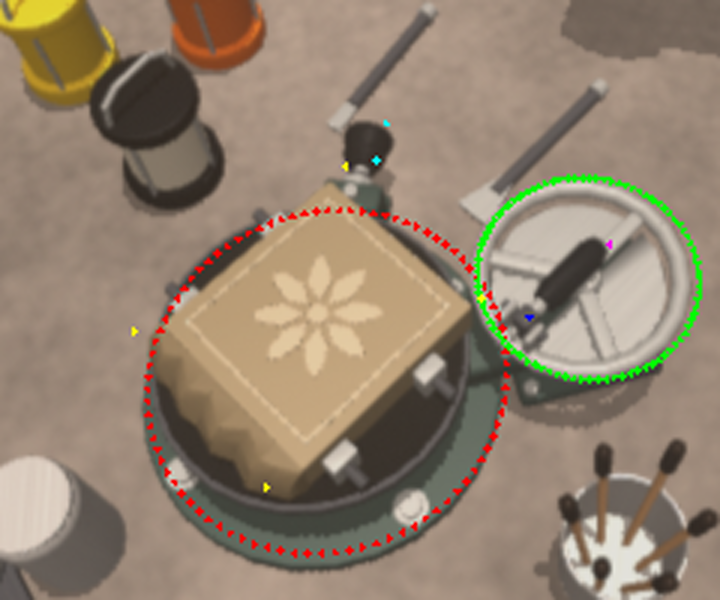

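View pics/fitD.png

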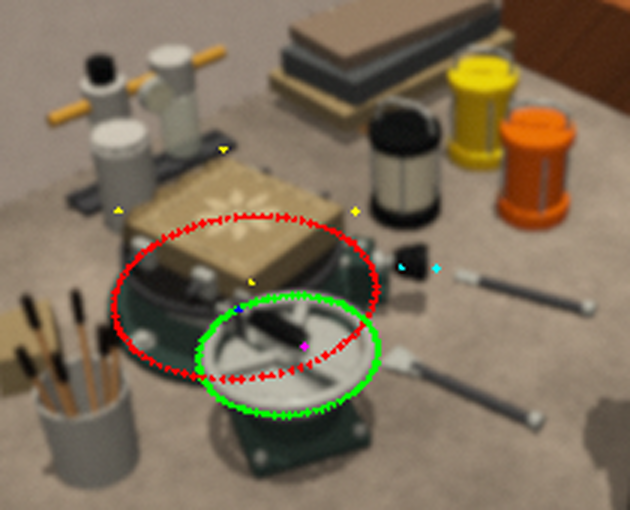

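```bash
cat > fit2.py <<'E'
import fit; from fit import *
k=1/np.hypot(.164,.115)
def res(p):
    g=fr(p[:3]);o=[]
    o+=list(bbox(S,-.185,.115,.0875,.104,g)-np.r_[s(470,180),s(689,382)])
    o+=list(bbox(D,-.185,.115,.0875,.104,g)-np.r_[d(235,340),d(440,490)])
    b=bbox(S,0,0,.15,.018,g); o+=[b[0]-s(143,0)[0],b[2]-s(502,0)[0],b[3]-s(0,570)[1]]
    b=bbox(D,0,0,.15,.018,g); o+=[b[0]-d(127,0)[0],b[3]-d(0,441)[1]]
    o+=list(proj(S,g(-.164,-.115,.06))-s(365,150)); o+=list(proj(D,g(-.164,-.115,.06))-d(478,306))
    return np.array(o)
f=least_squares(res,[.6,0,0],loss="soft_l1"); p=f.x; print(p,np.round(f.fun,1)); g=fr(p)
print("wheel",g(-.185,.115,.108),"knob",g(-.164,-.115,.06), "flower", [atz(S,*s(317,313),.13),atz(D,*d(278,249),.13)])
# triangulated pieces
def tri(a,b):
    o1,q1=ray(S,*a);o2,q2=ray(D,*b);q1=q1/np.linalg.norm(q1);q2=q2/np.linalg.norm(q2)
    A=np.c_[q1,-q2];t=np.linalg.lstsq(A,o2-o1,rcond=None)[0];x,y=o1+t[0]*q1,o2+t[1]*q2;return np.round((x+y)/2,4),np.round(np.linalg.norm(x-y),4)
print("flower",tri(s(317,313),d(278,249)));print("knob",tri(s(365,150),d(478,306)))
print("wheel bbox mid",tri(s(579.5,281),d(337.5,415)))
print("handle tip",tri(s(599,246),d(352,395)))
print("lamp top",tri(s(150,85),d(472,150)))
print("lamp base",tri(s(175,185),d(472,248)))
E
python3 fit2.py
```

```text
[0.72205383 0.06405354 0.18374208] [-0.1 -0.9  0.9 -0.9 -1.7  0.3 -0.5 -3.1 -0.6  0.4 -0.9 -2.2 -0.2  0.3
 -0.2 -0.6 -0.4]
wheel [0.51915632 0.14331639 0.108     ] knob [ 0.58182611 -0.07897508  0.06      ] flower [array([0.70836224, 0.06074983, 0.13      ]), array([0.70495682, 0.05841749, 0.13      ])]
flower (array([0.7077, 0.0581, 0.1275]), np.float64(0.0028))
knob (array([ 0.5819, -0.0812,  0.0567]), np.float64(0.0009))
wheel bbox mid (array([0.5193, 0.1426, 0.0923]), np.float64(0.0038))
handle tip (array([0.4999, 0.1393, 0.1252]), np.float64(0.0026))
lamp top (array([ 0.7137, -0.2007,  0.127 ]), np.float64(0.0055))
lamp base (array([ 0.7299, -0.2045, -0.0146]), np.float64(0.014))
```

```bash
cat > go.py <<'E'
import sys; from h import *
from scipy.spatial.transform import Rotation as Ro
def Rt(a): 
    a=np.radians(a); z=np.array([np.cos(a),np.sin(a),0]);y=np.array([0,0,-1.]);return np.c_[np.cross(y,z),y,z]
def goto(P,a,quiet=False):
    st=r.sense();R=np.array(st["ee_rot"]);
    dp=R.T@(np.array(P)-st["tcp_pos"])*100; rv=Ro.from_matrix(R.T@Rt(a)).as_rotvec()
    if not quiet: print("t",round(st["time_s"],2),"tcp",np.round(st["tcp_pos"],4),"F",np.round(st["wrist_force"],1),"w",round(st["gripper_width"],3),"j",np.round(st["joints"],0))
    print("row",np.round(rv,3),np.round(dp,2),"deg",np.round(np.degrees(rv),1))
if __name__=="__main__":
    v=[float(x) for x in sys.argv[1:]]; goto(v[:3],v[3])
E
python3 go.py .582 -.079 .2 135.6
```

```text
t 0.15 tcp [ 0.2321 -0.5798  0.2327] F [-1.1  0.1  0.9] w 0.999 j [-53.  22.   0.  -0. -68. -15.]
row [-0.002 -0.415  0.   ] [51.09  3.32 33.49] deg [ -0.1 -23.8   0. ]
```

Run:
```python
from h import *
a=load("scene0")["img"][110:225,150:310]; cv2.imwrite("pics/lampc.png",cv2.resize(a,None,fx=4,fy=4,interpolation=cv2.INTER_CUBIC))
```

```text
(no output)
```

View pics/lampc.png

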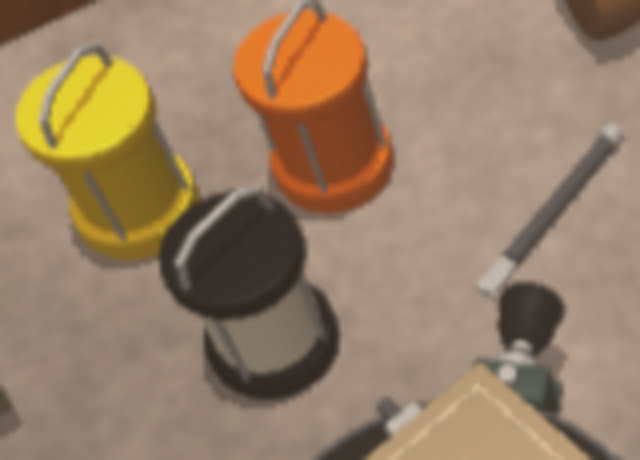

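Candidates: the lantern is the black/white lamp at scene (212,185). The orange one at (229,137) and the yellow one at (177,149) are look-alikes. The black conical knob on its stem is at (282,190) and the crank sleeve at (350,235). The crop confirms the black and white lamp is on the −y side, so the table goes to −90° and the wheel to −180°.

Emit:
step_arm(
  moves=[
    [[0,-0.1,0,10,0.5,6.5,100],[0,-0.2,0,20,1,13,100],[0,-0.3,0,30,2,20,100],[0,-0.415,0,40,3,26,100],[0,-0.415,0,51,3.3,33.5,100]],
  ],
)

```text
time_s: 0.57
tcp_pos: [0.352, -0.408, 0.2221]
ee_rot: [[0.697, -0.0, -0.717], [0.717, 0.0, 0.697], [0.0, -1.0, 0.0]]
wrist_force: [0.4, 0.0, 0.1]
gripper_width: 1.002
```

```bash
python3 go.py .582 -.079 .2 135.6
```

```text
t 0.57 tcp [ 0.352  -0.408   0.2221] F [0.4 0.  0.1] w 1.002 j [-32.  14. -13.  -0. -63. -12.]
row [-0.     0.003  0.   ] [39.62  2.21  6.45] deg [-0.   0.2  0. ]
```

Emit:
step_arm(
  moves=[
    [[0,0,0,39.6,2.2,6.5,100],[0,0,0,39.6,2.2,6.5,100],[0,0,0,39.6,2.2,6.5,100],[0,0,0,39.6,2.2,6.5,100],[0,0,0,39.6,2.2,6.5,100]],
  ],
)

```text
time_s: 0.98
tcp_pos: [0.4716, -0.2375, 0.211]
ee_rot: [[0.7, -0.0, -0.714], [0.714, 0.0, 0.7], [0.0, -1.0, 0.0]]
wrist_force: [1.5, 0.7, -0.2]
gripper_width: 0.998
```

Emit:
step_arm(
  moves=[
    [[0,0,0,19,1,3.1,100],[0,0,0,19,1,3.1,100],[0,0,0,19,1,3.1,100],[0,0,0,19,1,3.1,100],[0,0,0,19,1,3.1,100]],
  ],
)

```text
time_s: 1.4
tcp_pos: [0.5835, -0.0788, 0.2005]
ee_rot: [[0.698, 0.0, -0.716], [0.716, 0.0, 0.698], [0.0, -1.0, 0.0]]
wrist_force: [-0.4, -0.5, 0.4]
gripper_width: 0.999
```

```bash
python3 go.py .582 -.079 .2 135.6; python3 -c "
from h import *
snap('wrist','w1');d=load('w1')
for P in ([.5819,-.0812,.0567],[.5818,-.079,.06]): print(proj(d,P))"
```

```text
t 1.4 tcp [ 0.5835 -0.0788  0.2005] F [-0.4 -0.5  0.4] w 0.999 j [  8.  20.  -8.  -0. -62. -52.]
row [-0.     0.002  0.   ] [-0.11  0.05  0.09] deg [-0.   0.1  0. ]
[316.92214866 188.04187365]
[318.53841943 190.3415508 ]
```

View pics/w1.png

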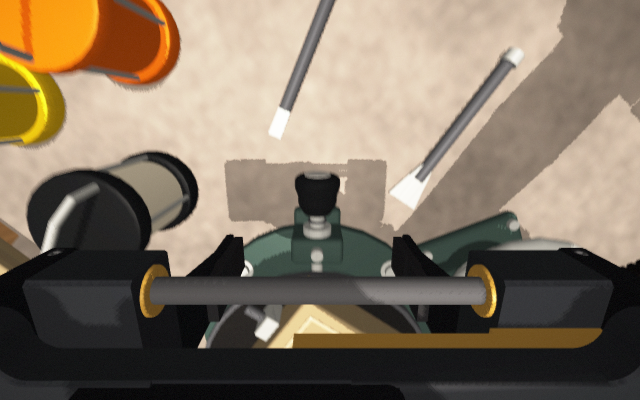

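```bash
python3 -c "
from h import *
d=load('w1');im=d['img'].copy()
K=np.array([.5818,-.079,.06]);o=np.array([-.70,-.714,0]);l=np.array([.714,-.7,0]);z=np.array([0,0,1.])
for s,R,c in((.02,.0225,(0,0,255)),(-.02,.0195,(0,255,0))):
  for t in np.linspace(0,6.28,60):
    u=proj(d,K+s*o+R*(np.cos(t)*l+np.sin(t)*z)); cv2.circle(im,tuple(int(round(q*8)) for q in u),4,c,-1,shift=3)
cv2.imwrite('pics/w1k.png',cv2.resize(im[130:270,240:400],None,fx=4,fy=4,interpolation=cv2.INTER_CUBIC))"
```

```text
(no output)
```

View pics/w1k.png

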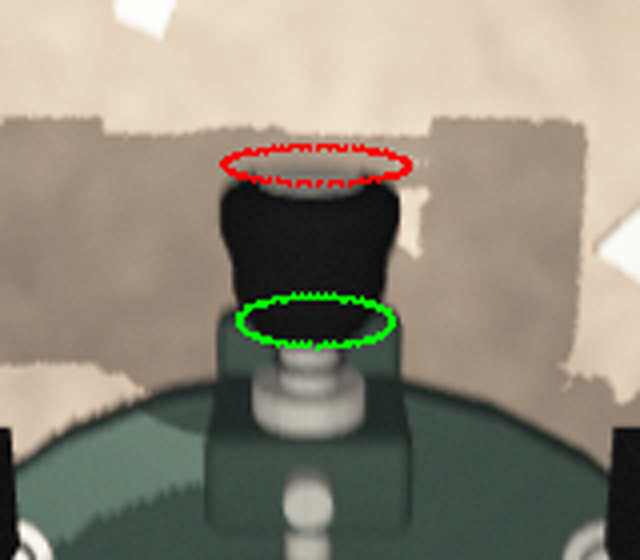

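Emit:
step_arm(
  moves=[
    [[0,0,0,-0.1,4,0,80],[0,0,0,-0.1,8,0,70],[0,0,0,-0.1,11.5,0,70],[0,0,0,-0.1,14,0,70],[0,0,0,-0.1,14.8,0,70]],
  ],
)

```text
time_s: 1.87
tcp_pos: [0.5776, -0.0831, 0.0483]
ee_rot: [[0.7, -0.009, -0.714], [0.714, -0.0, 0.7], [-0.007, -1.0, 0.006]]
wrist_force: [-0.2, 0.9, -1.3]
gripper_width: 0.736
```

Emit:
step_arm(
  moves=[
    [[0,0,0,0,0,0,10],[0,0,0,0,0,0,10],[0,0,0,0,0,0,10],[0,0,0,0,0,0,10],[0,0,0,0,0,0,10]],
  ],
)

```text
time_s: 2.28
tcp_pos: [0.5818, -0.082, 0.0551]
ee_rot: [[0.7, 0.003, -0.714], [0.714, 0.001, 0.7], [0.003, -1.0, -0.001]]
wrist_force: [-1.6, 4.1, 4.1]
gripper_width: 0.502
```

Emit:
step_arm(
  moves=[
    [[0,0,0,0,0,0,10],[0,0,0,-0.7,0,0,10],[0,0,0,-1.4,0,0,10],[0,0,0,-2.1,0,0,10],[0,0,0,-2.7,0,0,10]],
  ],
)

```text
time_s: 2.7
tcp_pos: [0.5624, -0.1016, 0.055]
ee_rot: [[0.699, 0.001, -0.715], [0.715, 0.0, 0.699], [0.001, -1.0, -0.001]]
wrist_force: [-4.3, -0.0, 8.0]
gripper_width: 0.501
```

Emit:
step_arm(
  moves=[
    [[0,0,0,-0.4,0,0,10],[0,0,0,-0.7,0,0,10],[0,0,0,-0.9,0,0,10],[0,0,0,-0.9,0,0,10],[0,0,0,-0.9,0,0,10]],
  ],
)

```text
time_s: 3.12
tcp_pos: [0.5571, -0.1071, 0.055]
ee_rot: [[0.7, 0.004, -0.714], [0.714, 0.002, 0.7], [0.004, -1.0, -0.002]]
wrist_force: [-2.7, 7.9, 6.0]
gripper_width: 0.504
```

```bash
python3 -c "
from h import *
snap('wrist','w2',(200,100,440,280),3); snap('scene','s2',(220,140,340,240),5)"; python3 go.py .5568 -.104 .055 135.6
```

```text
t 3.22 tcp [ 0.5571 -0.1071  0.0551] F [-1.7  8.5  6.7] w 0.503 j [  5.  27. -20.  -0. -42. -50.]
row [ 0.002 -0.     0.004] [0.2  0.01 0.24] deg [ 0.1 -0.   0.2]
```

View pics/w2.png

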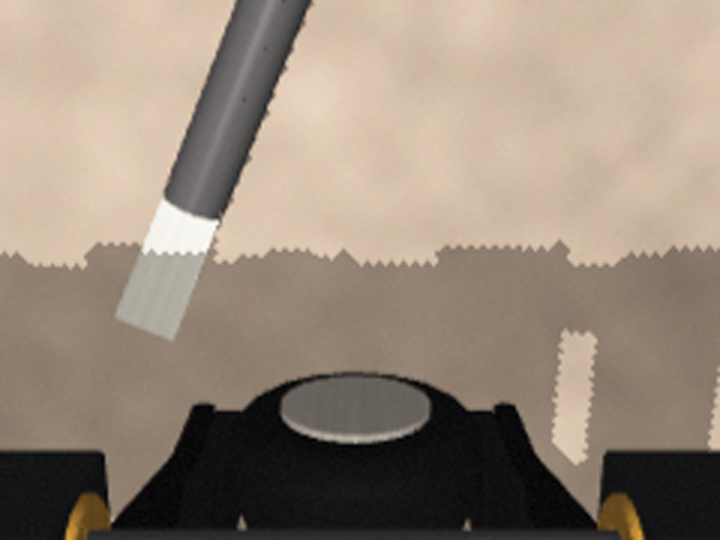

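View pics/s2.png

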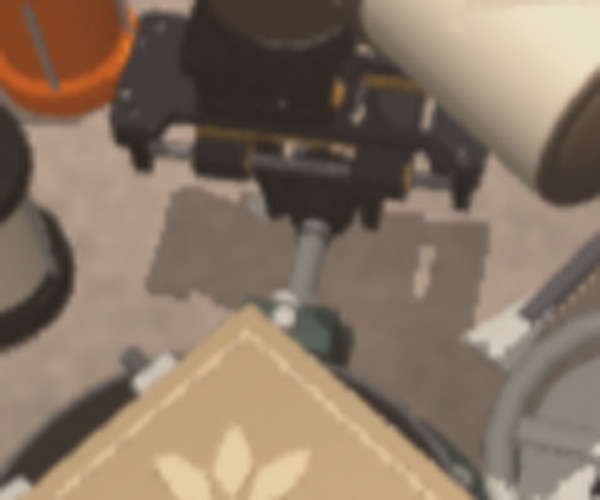

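Emit:
step_arm(
  moves=[
    [[0,0,0,-0.2,0,0,10],[0,0,0,-0.3,0,0,10],[0,0,0,-0.3,0,0,10],[0,0,0,-0.3,0,0,10],[0,0,0,-0.3,0,0,10]],
  ],
)

```text
time_s: 3.63
tcp_pos: [0.5571, -0.1073, 0.0551]
ee_rot: [[0.7, 0.009, -0.715], [0.715, 0.004, 0.7], [0.009, -1.0, -0.004]]
wrist_force: [0.8, 16.0, 3.6]
gripper_width: 0.502
```

Emit:
step_arm(
  moves=[
    [[0,0,0,0.3,0,0,10],[0,0,0,0.3,0,0,75],[0,0,0,0.3,0,0,75],[0,0,0,0.3,0,0,75],[0,0,0,0.3,0,0,75]],
  ],
)

```text
time_s: 4.05
tcp_pos: [0.5561, -0.1089, 0.0533]
ee_rot: [[0.7, 0.001, -0.714], [0.714, -0.0, 0.7], [0.0, -1.0, -0.001]]
wrist_force: [-1.0, 0.3, 0.0]
gripper_width: 0.703
```

Emit:
step_arm(
  moves=[
    [[0,0,0,0,-3,0,75],[0,0,0,0,-7,0,75],[0,0,0,0,-11,0,75],[0,0,0,0,-14,0,75],[0,0,0,0,-16,0,60]],
  ],
)

```text
time_s: 4.47
tcp_pos: [0.5572, -0.1091, 0.2173]
ee_rot: [[0.7, 0.006, -0.714], [0.714, -0.001, 0.7], [0.004, -1.0, -0.005]]
wrist_force: [0.6, -0.3, 0.1]
gripper_width: 0.725
```

```bash
python3 go.py .475 .135 .22 100.5;python3 -c "
from h import *
snap('wrist','w3')"
```

```text
t 4.47 tcp [ 0.5572 -0.1091  0.2173] F [ 0.6 -0.3  0.1] w 0.725 j [  5.  17.  -9.   0. -63. -50.]
row [0.004 0.613 0.005] [11.69 -0.34 22.95] deg [ 0.2 35.1  0.3]
```

View pics/w3.png

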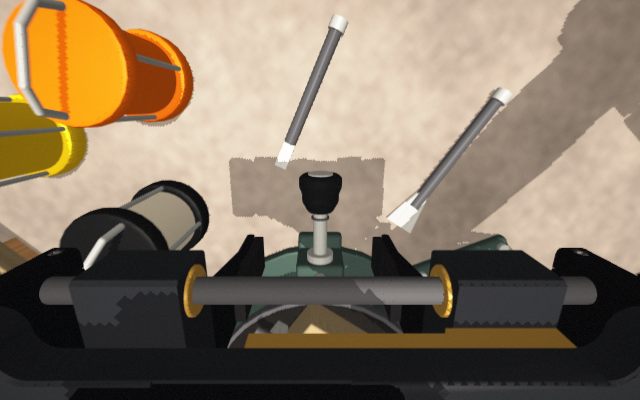

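```bash
python3 go.py .558 .150 .24 100.5
```

```text
t 4.52 tcp [ 0.5589 -0.1094  0.2206] F [ 1.7 -0.2  3. ] w 0.694 j [  5.  17.  -9.   0. -63. -50.]
row [0.007 0.613 0.01 ] [18.5  -1.98 18.18] deg [ 0.4 35.1  0.6]
```

Emit:
step_arm(
  moves=[
    [[0,0.1,0,2.5,-0.5,2.5,60],[0,0.2,0,5,-1,5,60],[0,0.3,0,8,-1.5,8,60],[0,0.4,0,10.5,-2,10.5,60],[0,0.5,0,13,-2,13,60]],
  ],
)

```text
time_s: 4.93
tcp_pos: [0.5543, 0.0768, 0.234]
ee_rot: [[0.958, 0.002, -0.286], [0.286, 0.0, 0.958], [0.002, -1.0, -0.0]]
wrist_force: [1.0, 0.1, 0.1]
gripper_width: 0.605
```

Emit:
step_arm(
  moves=[
    [[0,0.11,0,2,0,3,60],[0,0.11,0,4.5,0,5.5,60],[0,0.11,0,5,0,6,60],[0,0.11,0,5,0,6,60],[0,0.11,0,5,0,6,60]],
  ],
)

```text
time_s: 5.35
tcp_pos: [0.584, 0.1469, 0.2322]
ee_rot: [[0.983, -0.002, -0.185], [0.185, -0.001, 0.983], [-0.002, -1.0, -0.001]]
wrist_force: [0.0, -0.3, -0.3]
gripper_width: 0.6
```

```bash
python3 go.py .558 .150 .24 100.5;python3 -c "
from h import *
snap('wrist','w4');d=load('w4');im=d['img'].copy()
import math
p=[0.72205383,0.06405354,0.18374208];c,s=math.cos(p[2]),math.sin(p[2])
g=lambda x,y,z:np.array([p[0]+c*x-s*y,p[1]+s*x+c*y,z])
def pt(P,col): cv2.circle(im,tuple(int(round(q*8)) for q in proj(d,P)),8,col,-1,shift=3)
for t in np.linspace(0,6.28,90): pt(g(-.185+.0875*np.cos(t),.115+.0875*np.sin(t),.104),(0,255,0))
for q in (66,46,8,-22): pt(g(-.185+q/1000,.115,.125),(0,0,255))
for q in (46,-22):
  for e in (1,-1): pt(g(-.185+q/1000,.115+e*.0125,.125),(255,255,0))
cv2.imwrite('pics/w4m.png',im)"
```

```text
t 5.35 tcp [0.584  0.1469 0.2322] F [ 0.  -0.3 -0.3] w 0.6 j [  30.   20.   -3.   -0.  -67. -109.]
row [ 0.001  0.003 -0.002] [-2.49 -0.78  0.79] deg [ 0.   0.2 -0.1]
```

View pics/w4m.png

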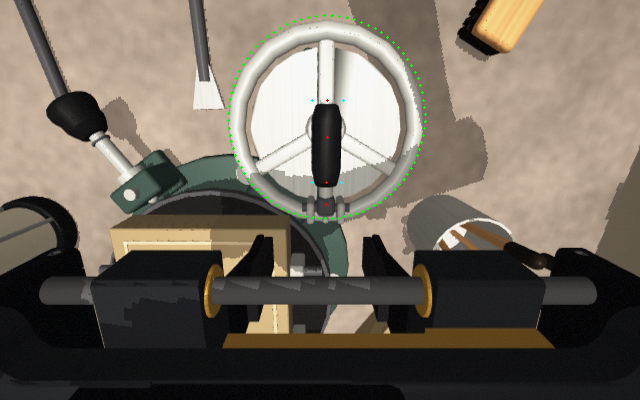

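```bash
python3 go.py .5251 .1444 .15 100.5
```

```text
t 5.4 tcp [0.5838 0.1462 0.2325] F [0.2 0.6 0.7] w 0.599 j [  29.   20.   -3.    0.  -67. -109.]
row [ 0.001  0.002 -0.001] [-5.79  8.26  0.91] deg [ 0.   0.1 -0.1]
```

Emit:
step_arm(
  moves=[
    [[0,0,0,-2,2,0.5,60],[0,0,0,-4,4,0.9,60],[0,0,0,-5.8,6.5,0.9,60],[0,0,0,-5.8,8.2,0.9,60],[0,0,0,-5.8,8.2,0.9,60]],
  ],
)

```text
time_s: 5.82
tcp_pos: [0.5222, 0.1425, 0.1481]
ee_rot: [[0.983, -0.007, -0.183], [0.183, -0.003, 0.983], [-0.007, -1.0, -0.002]]
wrist_force: [0.6, -0.7, -0.3]
gripper_width: 0.599
```

```bash
python3 go.py .5251 .1444 .124 100.5;python3 -c "
from h import *
snap('wrist','w5')"
```

```text
t 5.82 tcp [0.5222 0.1425 0.1481] F [ 0.6 -0.7 -0.3] w 0.599 j [  32.   19.  -18.   -0.  -54. -112.]
row [ 0.002  0.    -0.007] [0.34 2.4  0.14] deg [ 0.1  0.  -0.4]
```

View pics/w5.png

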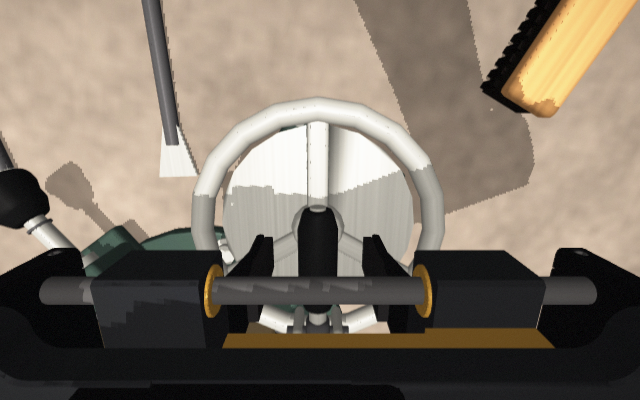

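Emit:
step_arm(
  moves=[
    [[0,0,0,0.1,0.9,0.1,60],[0,0,0,0.2,1.7,0.1,60],[0,0,0,0.2,2.1,0.1,60],[0,0,0,0.2,2.2,0.1,60],[0,0,0,0.2,2.2,0.1,60]],
  ],
)

```text
time_s: 6.28
tcp_pos: [0.5276, 0.1468, 0.1288]
ee_rot: [[0.983, -0.0, -0.185], [0.185, -0.0, 0.983], [-0.0, -1.0, -0.0]]
wrist_force: [0.5, -0.5, 0.3]
gripper_width: 0.6
```

```bash
python3 go.py .5251 .1444 .124 100.5
```

```text
t 6.28 tcp [0.5276 0.1468 0.1288] F [ 0.5 -0.5  0.3] w 0.6 j [  33.   20.  -19.    0.  -51. -112.]
row [ 0.     0.002 -0.   ] [-0.29  0.48 -0.18] deg [ 0.   0.1 -0. ]
```

Emit:
step_arm(
  moves=[
    [[0,0,0,-0.2,0.2,-0.1,60],[0,0,0,-0.3,0.5,-0.2,60],[0,0,0,-0.3,0.5,-0.2,60],[0,0,0,-0.3,0.5,-0.2,10],[0,0,0,-0.3,0.5,-0.2,10]],
  ],
)

```text
time_s: 6.7
tcp_pos: [0.525, 0.1444, 0.1242]
ee_rot: [[0.983, 0.0, -0.185], [0.185, 0.0, 0.983], [0.0, -1.0, 0.0]]
wrist_force: [-0.2, -0.4, -0.3]
gripper_width: 0.519
```

Emit:
step_arm(
  moves=[
    [[0,0,0,0,0,0,10],[0,0,0,0,0,0,10],[0,0,0,0,0,0,10],[0,0,0,0,0,0,10],[0,0,0,0,0,0,10]],
  ],
)

```text
time_s: 7.12
tcp_pos: [0.5249, 0.1435, 0.1241]
ee_rot: [[0.983, -0.0, -0.185], [0.185, -0.001, 0.983], [-0.001, -1.0, -0.001]]
wrist_force: [0.4, -3.5, 0.2]
gripper_width: 0.266
```

```bash
python3 go.py .5251 .1444 .124 100.5; python3 -c "
import numpy as np
r=6.05
for a in (5,10,15,20,25,30,35,40,45,50,55,60,65,70,75,80,85,90):
  t=np.radians(a);print(a,'x',round(r*(1-np.cos(t)),2),'y',round(-r*np.sin(t),2))"
```

```text
t 7.12 tcp [0.5249 0.1435 0.1241] F [ 0.4 -3.5  0.2] w 0.266 j [  32.   20.  -20.    0.  -50. -112.]
row [ 0.001  0.003 -0.001] [0.03 0.01 0.08] deg [ 0.1  0.1 -0. ]
5 x 0.02 y -0.53
10 x 0.09 y -1.05
15 x 0.21 y -1.57
20 x 0.36 y -2.07
25 x 0.57 y -2.56
30 x 0.81 y -3.02
35 x 1.09 y -3.47
40 x 1.42 y -3.89
45 x 1.77 y -4.28
50 x 2.16 y -4.63
55 x 2.58 y -4.96
60 x 3.02 y -5.24
65 x 3.49 y -5.48
70 x 3.98 y -5.69
75 x 4.48 y -5.84
80 x 5.0 y -5.96
85 x 5.52 y -6.03
90 x 6.05 y -6.05
```

Emit:
step_arm(
  moves=[
    [[0,0,0,0.02,-0.5,0,10],[0,0,0,0.1,-1.1,0,10],[0,0,0,0.25,-1.7,0,10],[0,0,0,0.5,-2.4,0,10],[0,0,0,0.8,-3.0,0,10]],
  ],
)

```text
time_s: 7.53
tcp_pos: [0.5305, 0.1444, 0.1525]
ee_rot: [[0.983, -0.007, -0.183], [0.183, -0.003, 0.983], [-0.007, -1.0, -0.002]]
wrist_force: [-0.3, -4.2, -9.2]
gripper_width: 0.264
```

```bash
python3 go.py .5251 .1444 .124 100.5
```

```text
t 7.53 tcp [0.5305 0.1444 0.1525] F [-0.3 -4.2 -9.2] w 0.264 j [  32.   19.  -16.   -0.  -55. -111.]
row [ 0.002  0.001 -0.007] [-0.51  2.85  0.1 ] deg [ 0.1  0.1 -0.4]
```

Emit:
step_arm(
  moves=[
    [[0,0,0,0.6,-0.87,0,10],[0,0,0,1.35,-1.6,0,10],[0,0,0,2.2,-2.2,0,10],[0,0,0,3.15,-2.65,0,10],[0,0,0,4.0,-2.9,0,10]],
  ],
)

```text
time_s: 7.95
tcp_pos: [0.5709, 0.1521, 0.1849]
ee_rot: [[0.983, -0.004, -0.185], [0.185, -0.003, 0.983], [-0.004, -1.0, -0.002]]
wrist_force: [-3.5, -5.1, 3.5]
gripper_width: 0.264
```

Emit:
step_arm(
  moves=[
    [[0,0,0,0.5,-0.1,0,10],[0,0,0,0.9,-0.15,0,10],[0,0,0,1.25,-0.15,0,10],[0,0,0,1.4,-0.15,0,10],[0,0,0,1.4,-0.15,0,10]],
  ],
)

```text
time_s: 8.37
tcp_pos: [0.5872, 0.156, 0.1877]
ee_rot: [[0.983, 0.004, -0.186], [0.186, 0.0, 0.983], [0.004, -1.0, -0.0]]
wrist_force: [-1.4, -2.1, 6.4]
gripper_width: 0.261
```

```bash
python3 go.py .5841 .1554 .185 100.5;python3 -c "
from h import *
snap('wrist','w6');snap('scene','s6',(260,120,460,290),4); snap('side','d6',(190,100,400,270),3.5)"
```

```text
t 8.37 tcp [0.5872 0.156  0.1877] F [-1.4 -2.1  6.4] w 0.261 j [  30.   22.   -6.    0.  -61. -110.]
row [0.    0.004 0.004] [-0.31  0.27 -0.  ] deg [0.  0.2 0.2]
```

View pics/s6.png

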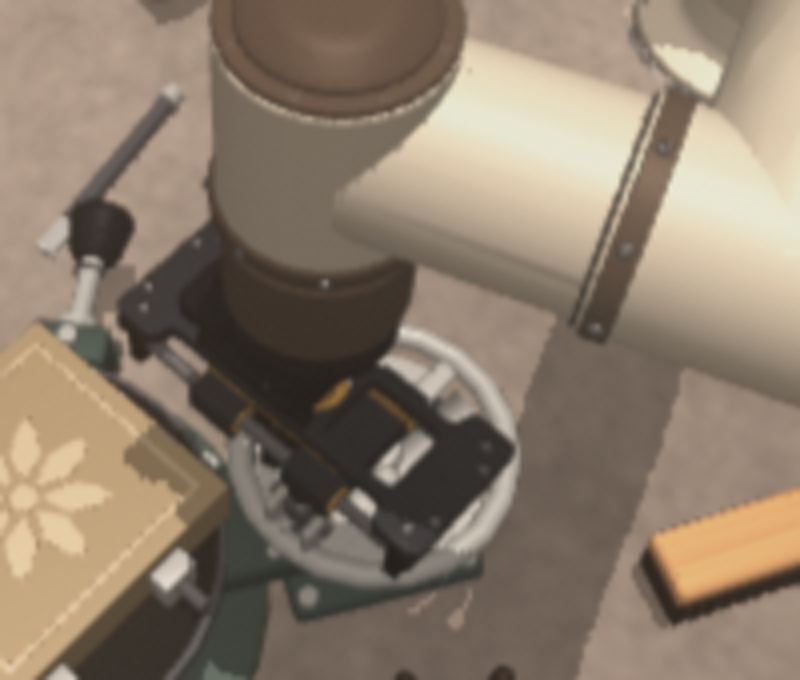

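View pics/d6.png

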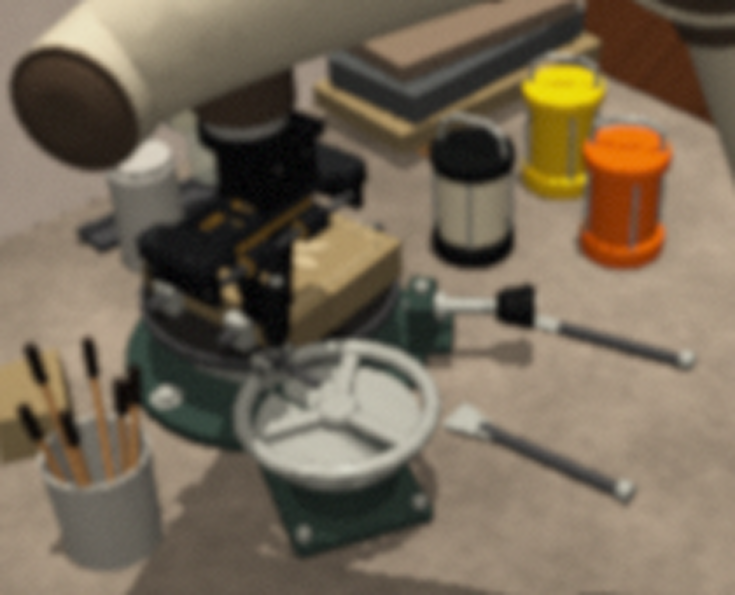

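Emit:
step_arm(
  moves=[
    [[0,0,0,0.2,0.1,0,10],[0,0,0,0.4,0.2,0,10],[0,0,0,0.4,0.2,0,10],[0,0,0,0.4,0.2,0,10],[0,0,0,0.4,0.2,0,10]],
  ],
)

```text
time_s: 8.93
tcp_pos: [0.5924, 0.1573, 0.1875]
ee_rot: [[0.982, 0.008, -0.187], [0.187, 0.002, 0.982], [0.009, -1.0, 0.0]]
wrist_force: [-0.5, -3.2, 9.7]
gripper_width: 0.256
```

Emit:
step_arm(
  moves=[
    [[0,0,0,0,0,0,50],[0,0,0,0,0,0,50],[0,0,0,0,0,0,50],[0,0,0,0,0,0,50],[0,0,0,0,0,0,50]],
  ],
)

```text
time_s: 9.35
tcp_pos: [0.5898, 0.1569, 0.1824]
ee_rot: [[0.983, -0.0, -0.185], [0.185, 0.0, 0.983], [0.0, -1.0, 0.0]]
wrist_force: [-0.9, -0.3, 0.6]
gripper_width: 0.483
```

Emit:
step_arm(
  moves=[
    [[0,0,0,0,-3,0,50],[0,0,0,0,-6,0,50],[0,0,0,0,-9,0,50],[0,0,0,0,-11,0,50],[0,0,0,0,-11,0,50]],
  ],
)

```text
time_s: 9.77
tcp_pos: [0.592, 0.1573, 0.2982]
ee_rot: [[0.983, 0.01, -0.185], [0.185, 0.004, 0.983], [0.01, -1.0, 0.002]]
wrist_force: [-0.6, -0.3, 0.3]
gripper_width: 0.504
```

```bash
python3 go.py .5841 .1554 .185 100.5;python3 -c "
from h import *
snap('wrist','w7');snap('scene','s7',(260,120,460,290),4); snap('side','d7',(190,100,400,270),3.5)"
```

```text
t 9.77 tcp [0.592  0.1573 0.2982] F [-0.6 -0.3  0.3] w 0.504 j [  30.   18.    4.    0.  -75. -109.]
row [-0.002  0.003  0.01 ] [-0.93 11.32 -0.06] deg [-0.1  0.2  0.6]
```

View pics/w7.png

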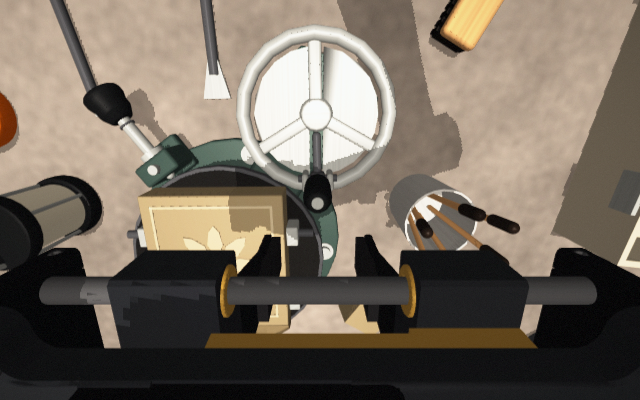

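View pics/d7.png

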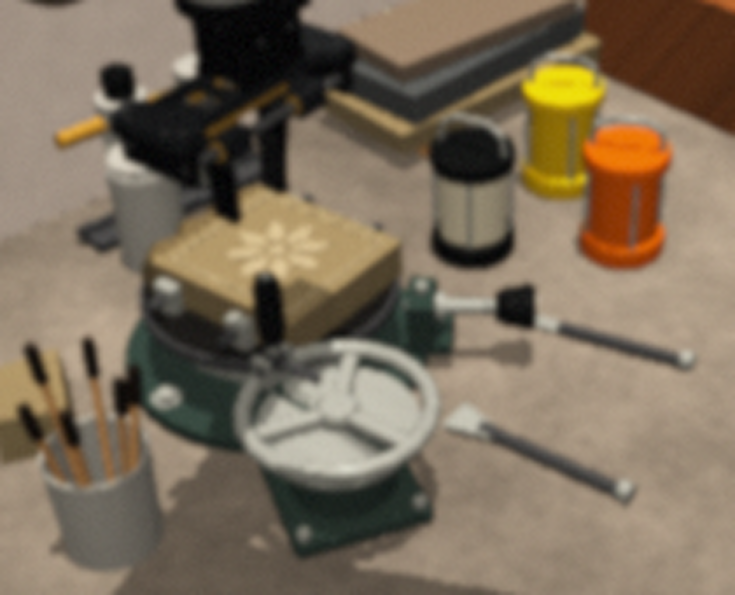

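View pics/s7.png

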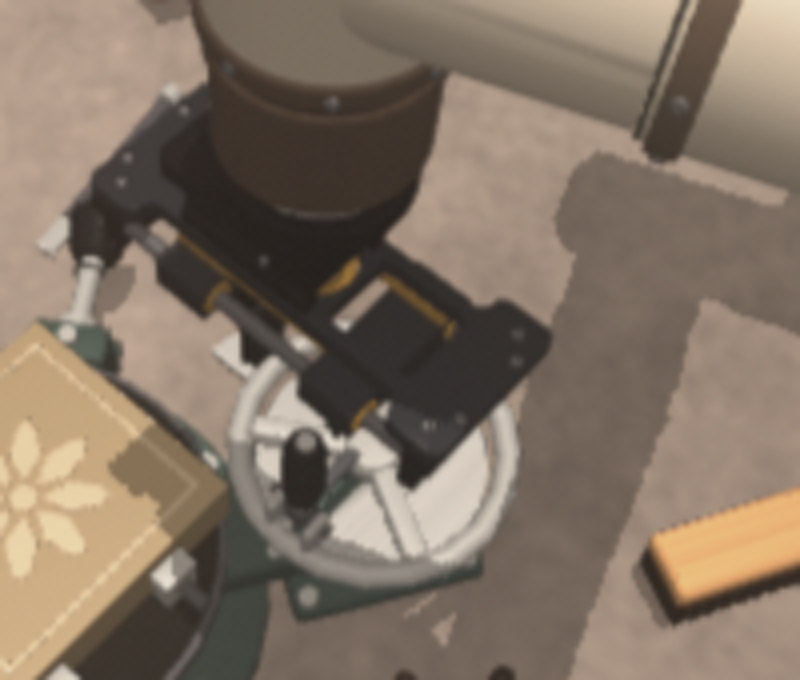

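```bash
python3 -c "
from h import *
d=load('w7');T=np.array(d['T']);print(T[:3,3])
print(atz(d,317,203,.213),proj(d,[.5841,.1554,.213]),proj(d,[.5192,.1433,.108]),atz(d,315.5,115,.108))"; python3 go.py .5855 .1555 .19 100.5
```

```text
[0.51271524 0.14283969 0.44914671]
[0.587288   0.15682809 0.213     ] [315.99720474 199.01404818] [316.36920989 111.67592343] [0.52275592 0.14301301 0.108     ]
t 9.92 tcp [0.5893 0.1566 0.2917] F [ 0.5 -0.2 -0.3] w 0.502 j [  30.   19.    4.   -0.  -75. -109.]
row [-0.     0.002 -0.001] [-0.38 10.17 -0.05] deg [-0.   0.1 -0.1]
```

```bash
python3 -c "
from h import *
snap('wrist','w8');d=load('w8')
print(d['T'][:3,3]);im=d['img']
cv2.imwrite('pics/w8c.png',cv2.resize(im[10:220,220:410],None,fx=3.5,fy=2.8*1.25))"; python3 go.py .5865 .1558 .187 100.5
```

```text
[0.51171961 0.14276385 0.44351496]
t 9.97 tcp [0.5891 0.1565 0.291 ] F [ 0.   0.  -0.5] w 0.501 j [  30.   19.    4.   -0.  -75. -109.]
row [ 0.     0.003 -0.003] [-0.24 10.4  -0.02] deg [ 0.   0.1 -0.2]
```

View pics/w8c.png

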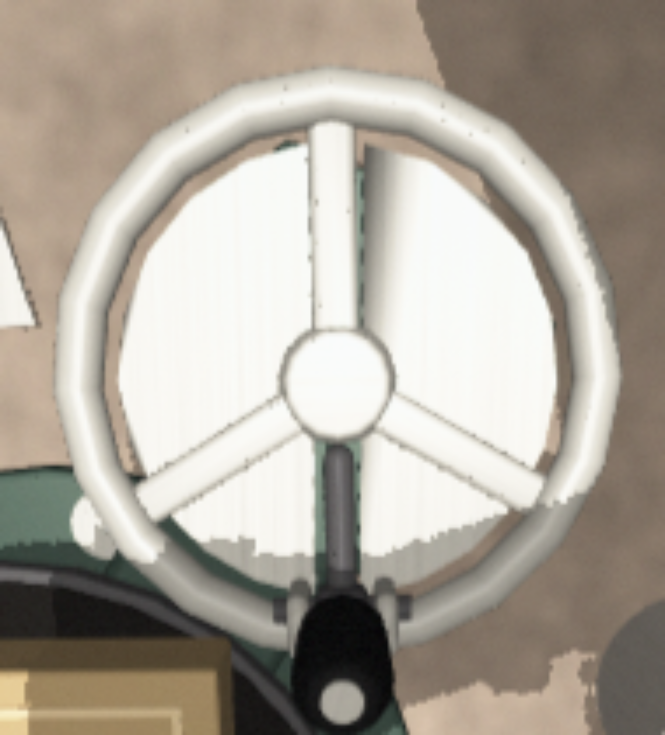

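```bash
python3 -c "
from h import *
d=load('w8')
q=lambda x,y,z:print(np.round(atz(d,220+x/3.5,10+y/3.5,z),4))
q(337,384,.108);q(338,358,.103);q(343,703,.213); q(343,608,.125)"
```

```text
[0.5224 0.1435 0.108 ]
[0.5149 0.1424 0.103 ]
[0.588  0.1575 0.213 ]
[0.5868 0.1575 0.125 ]
```

Emit:
step_arm(
  moves=[
    [[0,0,0,-0.1,3,0,50],[0,0,0,-0.2,6,0,50],[0,0,0,-0.2,9,0,50],[0,0,0,-0.2,10.4,0,50],[0,0,0,-0.2,10.4,0,50]],
  ],
)

```text
time_s: 10.38
tcp_pos: [0.5846, 0.1549, 0.1825]
ee_rot: [[0.983, -0.011, -0.184], [0.184, -0.005, 0.983], [-0.012, -1.0, -0.003]]
wrist_force: [-1.1, -0.2, -0.1]
gripper_width: 0.502
```

Emit:
step_arm(
  moves=[
    [[0,0,0,0,0,0,10],[0,0,0,0,0,0,10],[0,0,0,0,0,0,10],[0,0,0,0,0,0,10],[0,0,0,0,0,0,10]],
  ],
)

```text
time_s: 10.8
tcp_pos: [0.5884, 0.1564, 0.19]
ee_rot: [[0.983, 0.002, -0.185], [0.185, 0.001, 0.983], [0.003, -1.0, 0.001]]
wrist_force: [-0.1, -0.2, 1.2]
gripper_width: 0.268
```

```bash
python3 go.py .5868 .1563 .187 100.5; python3 -c "
import numpy as np
r=6.6
for a in range(0,181,10):
  t=np.radians(a);print(a,'x',round(-r*(1-np.cos(t)),2),'z',round(-r*np.sin(t),2))"
```

```text
t 10.8 tcp [0.5884 0.1564 0.19  ] F [-0.1 -0.2  1.2] w 0.268 j [  30.   22.   -6.    0.  -62. -109.]
row [-0.001  0.003  0.003] [-0.16  0.3   0.02] deg [-0.   0.2  0.2]
0 x -0.0 z -0.0
10 x -0.1 z -1.15
20 x -0.4 z -2.26
30 x -0.88 z -3.3
40 x -1.54 z -4.24
50 x -2.36 z -5.06
60 x -3.3 z -5.72
70 x -4.34 z -6.2
80 x -5.45 z -6.5
90 x -6.6 z -6.6
100 x -7.75 z -6.5
110 x -8.86 z -6.2
120 x -9.9 z -5.72
130 x -10.84 z -5.06
140 x -11.66 z -4.24
150 x -12.32 z -3.3
160 x -12.8 z -2.26
170 x -13.1 z -1.15
180 x -13.2 z -0.0
```

Emit:
step_arm(
  moves=[
    [[0,0,0,0,-0.05,-0.5,10],[0,0,0,-0.1,-0.1,-1.15,10],[0,0,0,-0.23,-0.1,-1.7,10],[0,0,0,-0.4,-0.1,-2.26,10],[0,0,0,-0.88,-0.1,-3.3,10]],
  ],
)

```text
time_s: 11.22
tcp_pos: [0.5869, 0.1237, 0.1901]
ee_rot: [[0.983, 0.005, -0.185], [0.185, 0.004, 0.983], [0.005, -1.0, 0.003]]
wrist_force: [3.8, 5.0, -1.5]
gripper_width: 0.266
```

```bash
cat > ang.py <<'E'
from h import *
st=r.sense();v=st["tcp_pos"][:2]-np.array([.522,.1437]);print("t",round(st["time_s"],2),"rad",np.linalg.norm(v).round(4),"wheel deg",(np.degrees(np.arctan2(v[1],v[0]))-11).round(1),"z",st["tcp_pos"][2].round(4),"F",np.round(st["wrist_force"],1),"w",st["gripper_width"].round(3))
E
python3 ang.py
python3 -c "
import numpy as np
r=6.6
for a0 in (30,80,130):
 for a in range(10,51,10):
  t=np.radians(a0+a);s=np.radians(a0);print(a0,a,'x',round(r*(np.cos(t)-np.cos(s)),2),'z',round(-r*(np.sin(t)-np.sin(s)),2))"
```

```text
30 10 x -0.66 z -0.94
30 20 x -1.47 z -1.76
30 30 x -2.42 z -2.42
30 40 x -3.46 z -2.9
30 50 x -4.57 z -3.2
80 10 x -1.15 z -0.1
80 20 x -2.29 z -0.0
80 30 x -3.4 z 0.3
80 40 x -4.45 z 0.78
80 50 x -5.39 z 1.44
130 10 x -0.81 z 0.81
130 20 x -1.47 z 1.76
130 30 x -1.96 z 2.8
130 40 x -2.26 z 3.91
130 50 x -2.36 z 5.06Traceback (most recent call last):
  File "ang.py", line 2, in <module>
    st=r.sense();v=st["tcp_pos"][:2]-np.array([.522,.1437]);print("t",round(st["time_s"],2),"rad",np.linalg.norm(v).round(4),"wheel deg",(np.degrees(np.arctan2(v[1],v[0]))-11).round(1),"z",st["tcp_pos"][2].round(4),"F",np.round(st["wrist_force"],1),"w",st["gripper_width"].round(3))
                                                                                                                                                                                                                                                             ^^^^^^^^^^^^^^^^^^^^^^^^^
AttributeError: 'float' object has no attribute 'round'
```

Emit:
step_arm(
  moves=[
    [[0,0,0,-0.66,0,-0.94,10],[0,0,0,-1.47,0,-1.76,10],[0,0,0,-2.42,0,-2.42,10],[0,0,0,-3.46,0,-2.9,10],[0,0,0,-4.57,0,-3.2,10]],
  ],
)

```text
time_s: 11.63
tcp_pos: [0.546, 0.0806, 0.19]
ee_rot: [[0.983, 0.001, -0.184], [0.184, -0.001, 0.983], [0.001, -1.0, -0.001]]
wrist_force: [2.4, 1.4, 0.3]
gripper_width: 0.268
```

```bash
sed -i 's/st\["gripper_width"\].round(3)/round(st["gripper_width"],3)/' ang.py; python3 ang.py
```

```text
t 11.63 rad 0.0675 wheel deg -80.2 z 0.19 F [2.4 1.4 0.3] w 0.268
```

Emit:
step_arm(
  moves=[
    [[0,0,0,-1.15,0,-0.1,10],[0,0,0,-2.29,0,0,10],[0,0,0,-3.4,0,0.3,10],[0,0,0,-4.45,0,0.78,10],[0,0,0,-5.39,0,1.44,10]],
  ],
)

```text
time_s: 12.05
tcp_pos: [0.4899, 0.0857, 0.19]
ee_rot: [[0.983, 0.001, -0.184], [0.184, -0.0, 0.983], [0.001, -1.0, -0.001]]
wrist_force: [4.1, 1.1, -0.2]
gripper_width: 0.271
```

```bash
python3 ang.py
```

```text
t 12.05 rad 0.0663 wheel deg -130.0 z 0.19 F [ 4.1  1.1 -0.2] w 0.271
```

Last 50° slowly.

Emit:
step_arm(
  moves=[
    [[0,0,0,-0.81,0,0.81,10],[0,0,0,-1.47,0,1.76,10],[0,0,0,-1.96,0,2.8,10],[0,0,0,-2.26,0,3.91,10],[0,0,0,-2.33,0,4.6,10]],
  ],
)

```text
time_s: 12.47
tcp_pos: [0.4587, 0.1287, 0.19]
ee_rot: [[0.983, 0.001, -0.186], [0.186, 0.001, 0.983], [0.001, -1.0, 0.0]]
wrist_force: [6.2, -1.2, 0.1]
gripper_width: 0.269
```

Emit:
step_arm(
  moves=[
    [[0,0,0,0,0,0.2,10],[0,0,0,0,0,0.35,10],[0,0,0,0,0,0.4,10],[0,0,0,0,0,0.4,10],[0,0,0,0,0,0.4,10]],
  ],
)

```text
time_s: 12.88
tcp_pos: [0.4586, 0.131, 0.1899]
ee_rot: [[0.983, 0.0, -0.184], [0.184, -0.0, 0.983], [0.0, -1.0, -0.0]]
wrist_force: [1.9, -0.7, 4.2]
gripper_width: 0.263
```

```bash
python3 ang.py; python3 -c "
from h import *
snap('wrist','w9');snap('scene','s9',(160,140,400,340),3); snap('side','d9',(190,100,400,270),3.5)"
```

```text
t 12.88 rad 0.0647 wheel deg -179.6 z 0.1899 F [ 1.9 -0.7  4.2] w 0.263
```

View pics/w9.png

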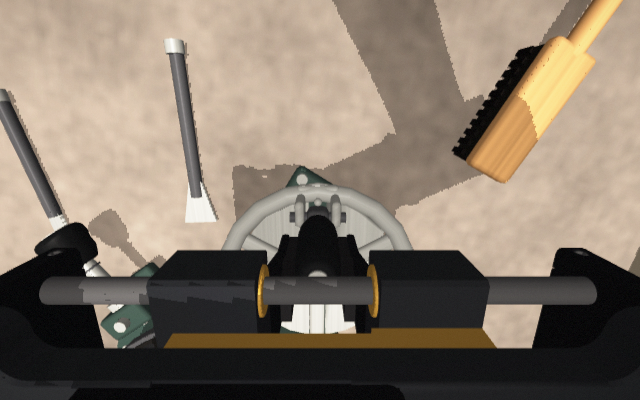

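View pics/s9.png

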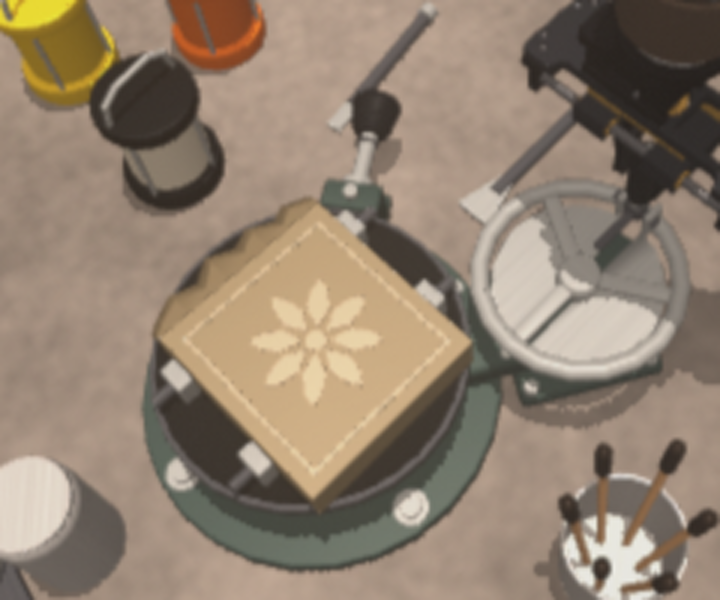

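View pics/d9.png

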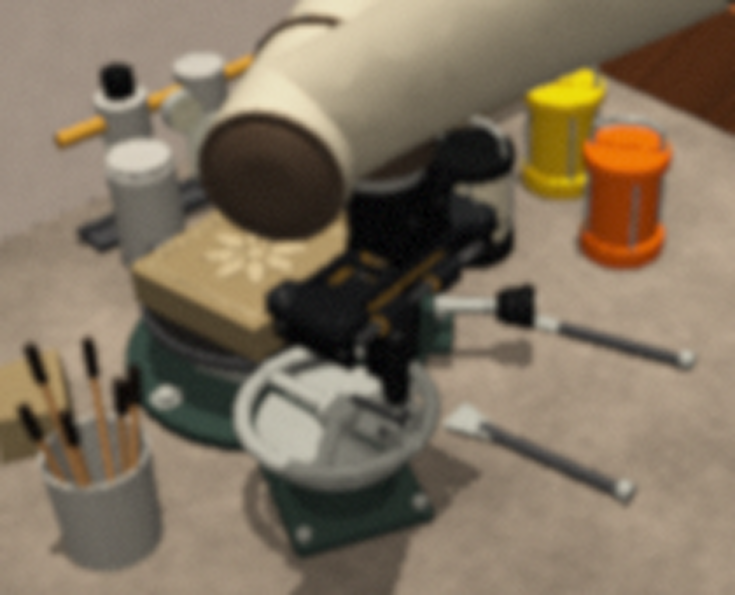

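Emit:
step_arm(
  moves=[
    [[0,0,0,1.13,0.1,0,10],[0,0,0,2.22,0.39,0,10],[0,0,0,3.25,0.87,0,10],[0,0,0,4.18,1.52,0,10],[0,0,0,4.98,2.32,0,10]],
  ],
)

```text
time_s: 13.45
tcp_pos: [0.5084, 0.1402, 0.1675]
ee_rot: [[0.983, 0.002, -0.185], [0.185, -0.0, 0.983], [0.001, -1.0, -0.0]]
wrist_force: [2.9, -0.7, 6.4]
gripper_width: 0.263
```

```bash
python3 go.py .522 .1437 .125 100.5
```

```text
t 13.45 tcp [0.5084 0.1402 0.1675] F [ 2.9 -0.7  6.4] w 0.263 j [  33.   16.  -19.    0.  -55. -112.]
row [0.    0.003 0.001] [1.39 4.25 0.09] deg [0.  0.2 0.1]
```

Emit:
step_arm(
  moves=[
    [[0,0,0,0.65,0.93,0,10],[0,0,0,1.13,1.96,0,10],[0,0,0,1.4,2.9,0,10],[0,0,0,1.48,3.6,0,10],[0,0,0,1.5,4.0,0,10]],
  ],
)

```text
time_s: 13.87
tcp_pos: [0.5261, 0.1438, 0.1269]
ee_rot: [[0.983, 0.008, -0.186], [0.186, 0.002, 0.983], [0.008, -1.0, 0.0]]
wrist_force: [10.7, -1.1, 2.9]
gripper_width: 0.264
```

```bash
python3 go.py .522 .1437 .125 100.5
```

```text
t 13.87 tcp [0.5261 0.1438 0.1269] F [10.7 -1.1  2.9] w 0.264 j [  32.   20.  -20.    0.  -50. -112.]
row [-0.     0.003  0.008] [-0.41  0.18  0.06] deg [-0.   0.2  0.4]
```

Emit:
step_arm(
  moves=[
    [[0,0,0,-0.2,0.1,0,10],[0,0,0,-0.2,0.2,0,10],[0,0,0,-0.2,0.2,0,10],[0,0,0,-0.2,0.2,0,50],[0,0,0,-0.2,0.2,0,50]],
  ],
)

```text
time_s: 14.28
tcp_pos: [0.5189, 0.142, 0.1233]
ee_rot: [[0.983, -0.004, -0.183], [0.183, -0.001, 0.983], [-0.004, -1.0, -0.0]]
wrist_force: [-0.9, 0.0, 0.3]
gripper_width: 0.341
```

Emit:
step_arm(
  moves=[
    [[0,0,0,0,0,0,50],[0,0,0,0,0,0,50],[0,0,0,0,0,0,50],[0,0,0,0,-3,0,50],[0,0,0,0,-6,0,50]],
  ],
)

```text
time_s: 14.7
tcp_pos: [0.5183, 0.142, 0.1829]
ee_rot: [[0.983, -0.006, -0.185], [0.185, -0.003, 0.983], [-0.007, -1.0, -0.002]]
wrist_force: [1.6, 0.9, 0.3]
gripper_width: 0.498
```

Emit:
step_arm(
  moves=[
    [[0,0,0,2,-3,0,50],[0,0,0,4,-6,0,50],[0,0,0,6,-8,0,50],[0,0,0,6,-8,0,50],[0,0,0,6,-8,0,50]],
  ],
)

```text
time_s: 15.12
tcp_pos: [0.5794, 0.1543, 0.2645]
ee_rot: [[0.983, 0.0, -0.184], [0.184, 0.001, 0.983], [0.0, -1.0, 0.001]]
wrist_force: [0.1, 0.4, -0.2]
gripper_width: 0.499
```

```bash
python3 -c "
from h import *
snap('wrist','w10');snap('scene','s10',(160,140,400,340),3); snap('side','d10',(190,100,400,270),3.5)"; python3 go.py .54 -.12 .25 135.6
```

```text
t 15.27 tcp [0.5776 0.1535 0.2626] F [-0.2  0.6  0.2] w 0.5 j [  30.   18.   -1.   -0.  -71. -110.]
row [-0.001 -0.61  -0.004] [ -8.75   1.31 -26.19] deg [ -0.  -35.   -0.2]
```

View pics/w10.png

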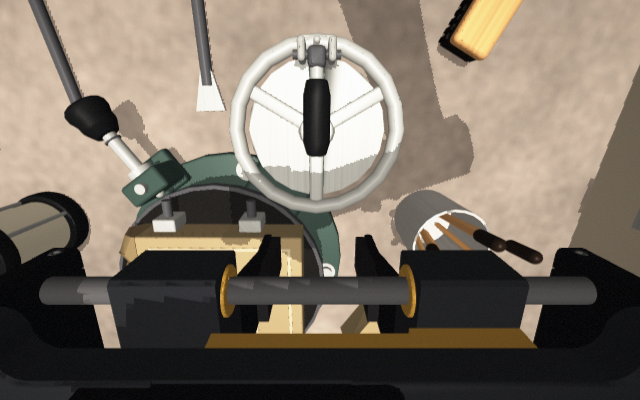

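View pics/d10.png

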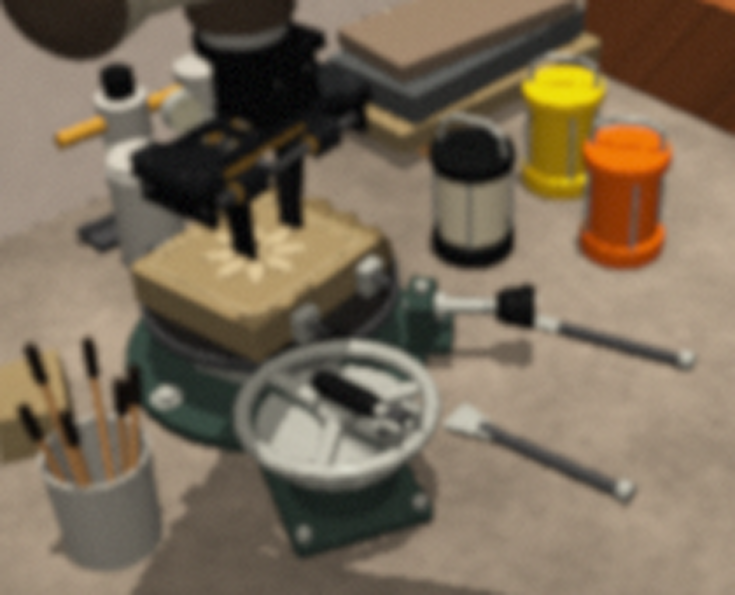

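```bash
python3 go.py .527 -.134 .2 135.6
```

```text
t 15.27 tcp [0.5776 0.1535 0.2626] F [-0.2  0.6  0.2] w 0.5 j [  30.   18.   -1.   -0.  -71. -110.]
row [-0.001 -0.61  -0.004] [-10.26   6.32 -27.32] deg [ -0.  -35.   -0.2]
```

Emit:
step_arm(
  moves=[
    [[0,-0.1,0,-1.5,0.5,-3.5,0],[0,-0.2,0,-3,1,-7,0],[0,-0.32,0,-4.5,2,-11,0],[0,-0.44,0,-6,3,-14.5,0],[0,-0.55,0,-7.5,4,-18,0]],
  ],
)

```text
time_s: 15.68
tcp_pos: [0.5365, -0.0384, 0.223]
ee_rot: [[0.737, -0.002, -0.676], [0.676, -0.0, 0.737], [-0.002, -1.0, 0.001]]
wrist_force: [0.3, -0.9, -0.9]
gripper_width: 0.206
```

```bash
python3 go.py .527 -.134 .2 135.6
```

```text
t 15.68 tcp [ 0.5365 -0.0384  0.223 ] F [ 0.3 -0.9 -0.9] w 0.206 j [ 13.  14. -13.  -0. -63. -61.]
row [-0.001 -0.053 -0.002] [-7.16  2.31 -6.4 ] deg [-0.1 -3.1 -0.1]
```

Emit:
step_arm(
  moves=[
    [[0,-0.053,0,-2.5,1,-2.2,0],[0,-0.053,0,-5,2,-4.5,0],[0,-0.053,0,-7.2,2.3,-6.4,0],[0,-0.053,0,-7.2,2.3,-6.4,0],[0,-0.053,0,-7.2,2.3,-6.4,0]],
  ],
)

```text
time_s: 16.1
tcp_pos: [0.5265, -0.1338, 0.2001]
ee_rot: [[0.707, -0.003, -0.708], [0.708, 0.0, 0.707], [-0.002, -1.0, 0.002]]
wrist_force: [0.3, 0.5, -0.8]
gripper_width: 0.009
```

```bash
python3 go.py .527 -.134 .061 135.6; python3 -c "
from h import *
snap('wrist','w11')"
```

```text
t 16.1 tcp [ 0.5265 -0.1338  0.2001] F [ 0.3  0.5 -0.8] w 0.009 j [  3.  16. -14.  -0. -61. -48.]
row [-0.002 -0.01  -0.002] [ 0.05 13.91 -0.08] deg [-0.1 -0.6 -0.1]
```

View pics/w11.png

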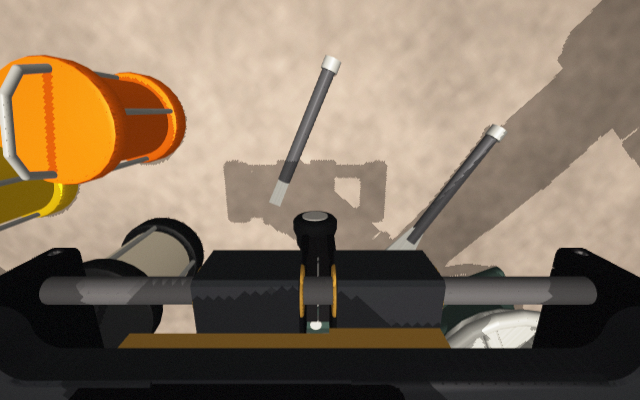

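```bash
python3 -c "
from h import *
d=load('w11')
print(proj(d,[.527,-.134,.05]),atz(d,315,217,.06),atz(d,315,208,.0375),atz(d,315,224,.0825))"
```

```text
[316.65769925 189.66793102] [ 0.54666631 -0.11672953  0.06      ] [ 0.54511645 -0.11842938  0.0375    ] [ 0.54584497 -0.11739275  0.0825    ]
```

Emit:
step_arm(
  moves=[
    [[0,0,0,-0.3,4,-0.2,0],[0,-0.01,0,-0.3,8,-0.2,0],[0,-0.01,0,-0.3,11,-0.2,0],[0,-0.01,0,-0.3,13.2,-0.2,0],[0,-0.01,0,-0.3,13.9,-0.2,0]],
  ],
)

```text
time_s: 16.57
tcp_pos: [0.5249, -0.1348, 0.0587]
ee_rot: [[0.697, -0.008, -0.717], [0.717, 0.0, 0.697], [-0.005, -1.0, 0.006]]
wrist_force: [-1.1, 0.2, -0.2]
gripper_width: 0.005
```

Emit:
step_arm(
  moves=[
    [[0,0,0,0,0,0,0],[0,0,0,0.4,0,0,0],[0,0,0,0.8,0,0,0],[0,0,0,1.2,0,0,0],[0,0,0,1.6,0,0,0]],
  ],
)

```text
time_s: 16.98
tcp_pos: [0.5388, -0.1256, 0.0643]
ee_rot: [[0.697, -0.0, -0.717], [0.717, -0.002, 0.697], [-0.002, -1.0, -0.001]]
wrist_force: [-3.8, -10.3, 4.6]
gripper_width: 0.006
```

```bash
python3 go.py .5608 -.1000 .061 135.6; python3 -c "
from h import *
snap('scene','s12',(220,140,340,240),5)"
```

```text
t 16.98 tcp [ 0.5388 -0.1256  0.0643] F [ -3.8 -10.3   4.6] w 0.006 j [  4.  26. -22.   0. -43. -48.]
row [ 0.001  0.004 -0.002] [3.37 0.32 0.21] deg [ 0.1  0.2 -0.1]
```

View pics/s12.png

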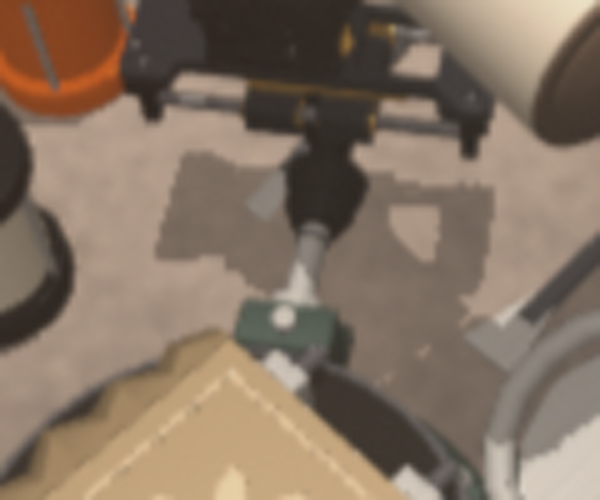

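Emit:
step_arm(
  moves=[
    [[0,0,0,0.5,0.1,0,0],[0,0,0,1.1,0.2,0,0],[0,0,0,1.7,0.2,0,0],[0,0,0,2.3,0.2,0,0],[0,0,0,2.9,0.2,0,0]],
  ],
)

```text
time_s: 17.45
tcp_pos: [0.5603, -0.1033, 0.0614]
ee_rot: [[0.698, 0.003, -0.717], [0.717, 0.0, 0.698], [0.002, -1.0, -0.002]]
wrist_force: [0.3, -0.0, -0.3]
gripper_width: 0.002
```

Emit:
step_arm(
  moves=[
    [[0,0,0,0.2,0,0,0],[0,0,0,0.4,0,0,0],[0,0,0,0.6,0,0,0],[0,0,0,0.7,0,0,0],[0,0,0,0.7,0,0,0]],
  ],
)

```text
time_s: 17.87
tcp_pos: [0.5616, -0.1013, 0.0609]
ee_rot: [[0.698, -0.006, -0.716], [0.716, -0.003, 0.698], [-0.006, -1.0, 0.002]]
wrist_force: [-4.6, -10.3, 5.3]
gripper_width: 0.009
```

```bash
python3 go.py .5608 -.1000 .061 135.6
```

```text
t 17.87 tcp [ 0.5616 -0.1013  0.0609] F [ -4.6 -10.3   5.3] w 0.009 j [  6.  27. -19.   0. -44. -51.]
row [-0.002  0.003 -0.006] [ 0.03 -0.01  0.15] deg [-0.1  0.1 -0.3]
```

Emit:
step_arm(
  moves=[
    [[0,0,0,0.2,0,0,0],[0,0,0,0.4,0,0,0],[0,0,0,0.4,0,0,0],[0,0,0,0.4,0,0,0],[0,0,0,0.4,0,0,0]],
  ],
)

```text
time_s: 18.28
tcp_pos: [0.5616, -0.1011, 0.0609]
ee_rot: [[0.699, -0.012, -0.715], [0.715, -0.006, 0.699], [-0.012, -1.0, 0.004]]
wrist_force: [-8.9, -19.6, 9.3]
gripper_width: 0.007
```

Against a hard stop. Back off, lift and check.

Emit:
step_arm(
  moves=[
    [[0,0,0,-0.8,0,0,0],[0,0,0,-2,0,0,0],[0,0,0,-3,0,0,0],[0,0,0,-4,0,0,0],[0,0,0,-4,0,0,0]],
  ],
)

```text
time_s: 18.7
tcp_pos: [0.5371, -0.1254, 0.0602]
ee_rot: [[0.699, -0.001, -0.716], [0.716, 0.0, 0.699], [-0.001, -1.0, 0.001]]
wrist_force: [-1.1, 0.3, -0.5]
gripper_width: 0.005
```

Emit:
step_arm(
  moves=[
    [[0,0,0,0,-4,0,0],[0,0,0,0,-8,0,0],[0,0,0,1,-12,0,0],[0,0,0,3,-15,0,0],[0,0,0,4,-15,0,0]],
  ],
)

```text
time_s: 19.12
tcp_pos: [0.572, -0.0952, 0.2187]
ee_rot: [[0.696, 0.017, -0.718], [0.718, -0.001, 0.696], [0.011, -1.0, -0.013]]
wrist_force: [0.8, 0.4, 1.4]
gripper_width: 0.005
```

Emit:
step_arm(
  moves=[
    [[0,0,0,2,-1,0,0],[0,0,0,2,-2,0,0],[0,0,0,2,-2,0,0],[0,0,0,2,-2,0,0],[0,0,0,2,-2,0,0]],
  ],
)

```text
time_s: 19.53
tcp_pos: [0.5798, -0.0819, 0.2295]
ee_rot: [[0.698, -0.002, -0.716], [0.716, 0.0, 0.698], [-0.001, -1.0, 0.001]]
wrist_force: [-0.9, 0.0, -0.3]
gripper_width: 0.005
```

```bash
python3 -c "
from h import *
snap('wrist','w13');snap('scene','s13',(160,140,400,340),3); snap('side','d13',(190,100,400,270),3.5)
d=load('w13');im=d['img'].copy()
K=np.array([.5818,-.079,.06]);o=np.array([-.70,-.714,0]);l=np.array([.714,-.7,0]);z=np.array([0,0,1.])
for s,R,c in((.02,.0225,(0,0,255)),(-.02,.0195,(0,255,0))):
  for t in np.linspace(0,6.28,60):
    u=proj(d,K+s*o+R*(np.cos(t)*l+np.sin(t)*z)); cv2.circle(im,tuple(int(round(q*8)) for q in u),4,c,-1,shift=3)
cv2.imwrite('pics/w13k.png',cv2.resize(im[130:300,220:420],None,fx=4,fy=3.5,interpolation=cv2.INTER_CUBIC))"; python3 go.py .5 -.2 .3 135.6
```

```text
t 19.68 tcp [ 0.5799 -0.0821  0.2296] F [0.  0.4 0.2] w 0.007 j [  8.  18.  -6.  -0. -66. -52.]
row [-0.001  0.002 -0.001] [-14.03  -7.03  -2.5 ] deg [-0.1  0.1 -0.1]
```

View pics/w13k.png

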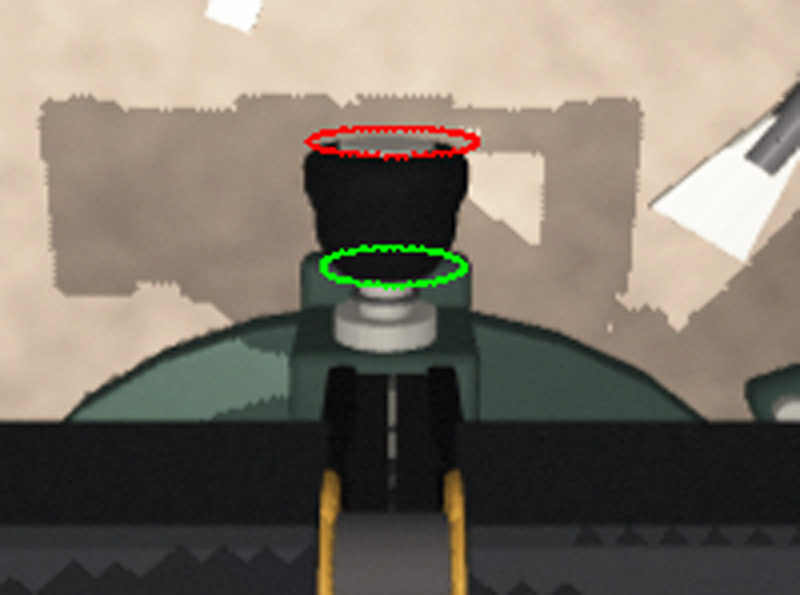

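View pics/d13.png

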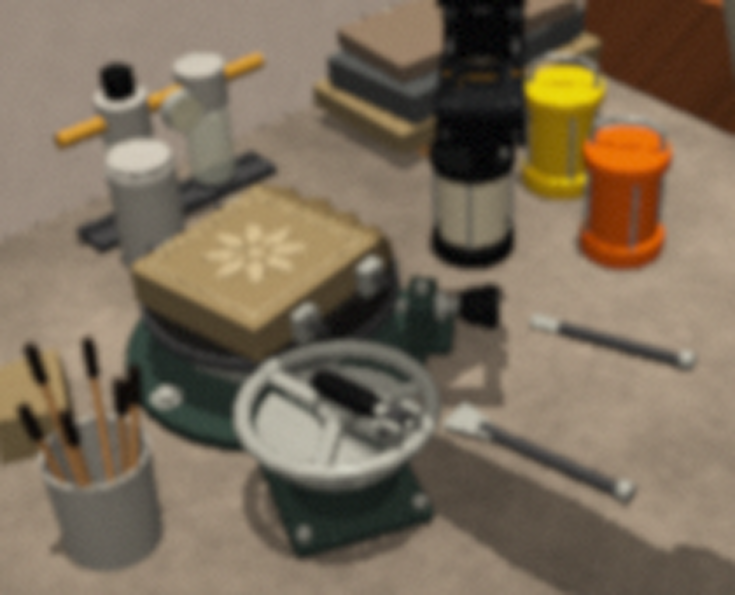

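View pics/s13.png

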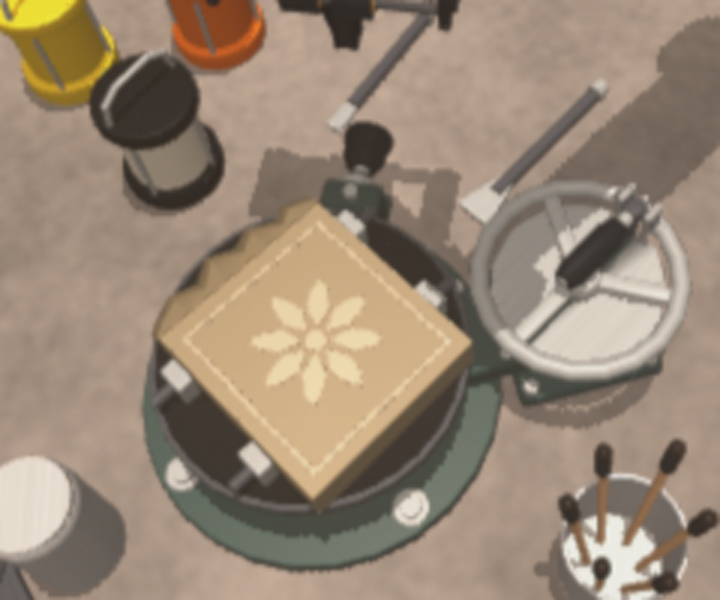

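```bash
python3 -c "
from h import *
W=np.array([.5215,.1435]);ex=np.array([.982,.188])
for n,o,k in(('s13',(160,140),3),('d13',(190,100),3.5)):
  d=load(n);im=d['img'].copy()
  for q in(-66,-46,22):
   for z,c in((.125,(0,0,255)),):
    cv2.circle(im,tuple(int(round(e*8)) for e in proj(d,[*(W+ex*q/1000),z])),5,c,-1,shift=3)
  im=im[o[1]:o[1]+170,o[0]:o[0]+240];im=im[:, 140:] if n=='s13' else im[50:,40:140]
  cv2.imwrite(f'pics/{n}h.png',cv2.resize(im,None,fx=4,fy=4,interpolation=cv2.INTER_CUBIC))
a,b=cv2.imread('pics/s13h.png')[:480],cv2.imread('pics/d13h.png')[:480]
h=min(len(a),len(b));cv2.imwrite('pics/fold.png',np.hstack([a[:h],b[:h]])[:, :800])"
```

```text
(no output)
```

View pics/fold.png

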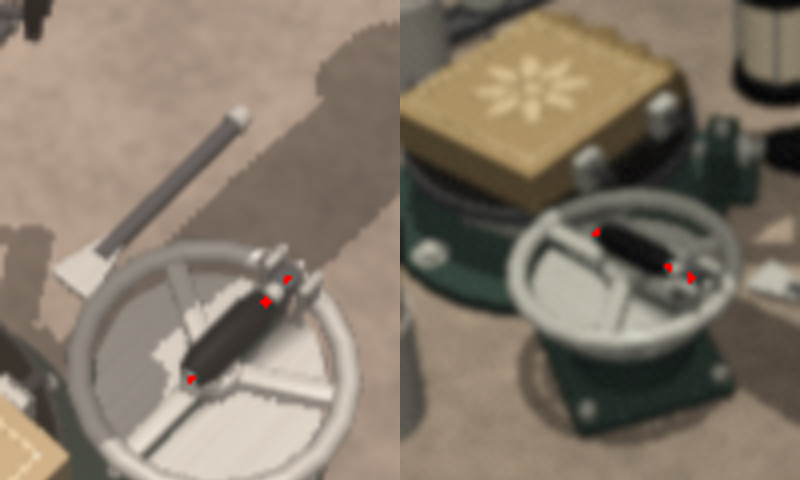

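The sleeve lies flat exactly on the folded prediction and the knob is home. The robot touches nothing, so I'm handing it in.

```bash
python3 -c "
from h import *
print(r.finish_job())"
```

```text
the job is handed in; nothing more can be done
None
```

The slab's broken edge now faces the black-and-white lantern on the −y side, and I handed the job in at about 20 s of the 70 s allowed. `finish_job` reports no verdict, so this rests on my own checks.

**What I did**
1. I pulled the lock knob about 35 mm, until it came up against its stop.
2. I swung the crank handle up until it latched, then opened the gripper and saw that it stood upright by itself.
3. I turned the wheel half a turn clockwise by the handle. It read about −179.6°, which is −90° at the table.
4. I folded the handle flat and pushed the knob in with closed fingers until it met a hard stop. The push force was about 20 N, with the wrist force about 23 N.

**Last checks**
- **Knob:** in the scene and wrist pictures it sits where it did at the start, so it is home.
- **Handle:** the sleeve's ends lie on the predicted folded-flat position in both the scene and side views.
- **Slab:** the ragged edge faces the lantern, at the −90° locking position.
- **Clearance:** the arm was clear of everything. The two chisels lay where they started in the last pictures. I did not re-check the mallet and brush, but the arm never went near them.

**What disagreed:**
- My first estimate of the wheel centre was about 3 mm off; I corrected it from a wrist picture before cranking.
- After the handle was up, pressing further let the pads slide about 5 mm along the sleeve without harm, so I opened the gripper and took hold again.

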